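# Close a plaster casting mould in its frame, wedge it tight and set the pouring collar

## Task

Get the small plaster casting mould ready for pouring: in the wooden clamping frame, stand the half with the two knobs against the rubber-faced end stop on the left, close the half with the sockets against it so that the knobs sit in the sockets and the hollow faces meet, and stand the dark tapered backing board next to it, square side to the mould. Drive the wedge, thin end first, from the front into the gap left between board and wedge seat until the whole row is clamped tight. Only then stand the orange pouring collar upright on top of the mould, centred over the pour hole; do not tip the plaster halves over, and leave the bottle, the water jar and the snail figure where they are.

Things in the scene. Friction and masses are not known exactly. Their poses are not given: they have to be found in the camera images.
- clamping_frame: Wooden clamping frame, fixed (mm). Origin under its base; x away from its front, y along the row to the left, z up. Base top z=12. End stop: rubber pad, face y=+60, gives 3 N/mm up to 5 mm; stop's top z=70. Rails front (to y=-34) and back, top z=24: channel 65 wide (x +-32.5), bevelled to 77. Wedge seat: straight face y=-65.5, x +-33, top z=60. Row: centres y=+35 (knob half), -11 (socket half), -41 (board).
- knob_half: Mould half with knobs: white plaster block, 60 (x) by 50 (y) by 80 mm high, two blue strokes on top. Origin: centre of its underside, z up. The joint face at y=-25 has the half hollow, the half-round pour hole at the top and two round knobs, 5 mm proud, at x=+-21, z=64. 0.26 kg.
- socket_half: Mould half with sockets: white plaster block, 60 (x) by 42 (y) by 80 mm high, one blue stroke on top. Origin: centre of its underside, z up. The joint face at y=+21 has the other half hollow and two sockets, 6 mm deep, 15 wide, for the knobs. Lower it clear of the knobs, then slide it on sideways; closed, the two origins are 46 mm apart. 0.22 kg.
- backing_board: Backing board: dark wooden board standing on end, 60 (x) by 75 mm high, tapered 1 in 5: 12 thick at x=-30, 24 at x=+30. Origin: centre of its underside, z up. The square side, y=+9, goes to the mould; the sloping side (y=-3 at x=-30 to y=-15 at x=+30) goes to the wedge, thick end to the back of the frame.
- wedge: Wedge, pale wood, 105 long (x), 45 mm high. Origin: underside, mid-length. Flat side y=-13 runs along the seat. Head x=-52 to -18: 26 thick (y +-13). From there the other side slopes 1 in 5 to the toe, 12 thick, at x=+52. It slides on the frame's base from the open front along the frame's +x, origin at y=-52.5; it begins to grip near x=-34, then 5 mm of travel squeezes the pad 1 mm. 10 to 20 N drives it.
- pouring_collar: Pouring collar: short piece of orange plastic pipe standing upright, 50 mm outer diameter, 42 mm bore, 50 mm high. Origin: centre of its lower end, z along the pipe. Its place is on the closed mould (top 80 mm above the halves' undersides), centred on the joint line at mid-depth, over the pour hole.
- amber_bottle: Bystander: glaze bottle, amber with a white cap, 48 mm wide, 74 mm high; origin at the centre of its underside. It stands on the ware board among the mould parts, a grey board 240 by 250 mm whose top is 10 mm above the table.
- water_jar: Bystander: glass jar with water, 68 mm wide, 88 mm high, behind the ware board; origin at the centre of its underside.
- snail: Bystander: unglazed snail figure, 23 by 91 by 51 mm, right of the ware board; origin at the centre of its underside.
- drawer_box: Wooden drawer cabinet, fixed, 215 mm high, close behind the frame and beside the ware board: carry things round its front or well over it. Origin on its underside; it covers x=-107 to +121 mm and y=+-139 mm in its own axes (+x looks to the frame), and cups stand on top.
Not all that is in view belongs to the job. Several things have the shape of the backing_board; the one meant has the colours described above.

How it is judged:
By the outcome, as a careful person would: the job done as asked, in the order asked, and still so for the second after the job is handed in, with the robot touching nothing.
It also fails if it takes over 131 s, if anything falls off the work surface, if the arm or the gripper's body presses on something with over 40 N, if the wrist force passes 120 N, or if a joint passes its speed limit or range.

## Robot

A 6-joint arm with a two-finger parallel gripper is mounted at the origin on a cart in front of the work surface, level with it; the furniture and walls round the work are solid. World frame = base frame: x ahead of the robot, y to its left, z up, the work surface at z = 0. Lengths are in m, angles in rad, forces in N, time in s.
With the tool pointing down it reaches from about 0.3 to 0.775 m from the base axis. Payload 14.6 kg.
Tool frame: the origin (TCP) lies between the finger pads; the fingertips stand 19 mm ahead of it and the grasp point (between the pads) is the TCP; z points along the fingers, y is the direction in which the jaws open and shut (so a half turn about z gives the same grasp; the last joint's range is limited). The gripper opens to 94 mm and grips with 3 to 60 N. Pads are 16 mm wide; open, the fingers measure 119 mm over their backs; the gripper's body (75 mm by 177 mm) begins 78 mm behind the grasp point.
Start: joints at [1.096, 0.3, 1.521, -0, 1.321, -0.067], TCP at [0.218, 0.505, 0.224] pointing down, gripper open.
Joint ranges: [-3.03, 3.03], [-0.79, 2.21], [0.23, 2.52], [-1.04, 4.18], [0, 3.07], [-2.55, 2.55]. Speed limits (rad/s): [2.22, 2.22, 2.57, 3.14, 3.14, 3.14].

## Interface

Orientations are given as [roll, pitch, yaw] about the fixed x, y, z axes, in that order (R = Rz(yaw) Ry(pitch) Rx(roll)).
In Python, from station import telemetry, vision, ctrl gives the robot as it stands. The module is installed in compiled form; this text tells all that it offers.
- The arm moves only by the shell command python3 -m creep 'ROWS' [FORCE]. ROWS is JSON, a list of rows, each a list of 3 entries, a list of its own where there are three numbers: the shift along the tool's x, y, z in units of 50 mm (1.0 is 50 mm), then the turn about the tool's z in units of 8 degrees (1.0 is 8 degrees), then the opening, from 0 (shut) to 1 (fully open). In form: [[[tx, ty, tz], twist, gripper], ...]. A call has 1 to 12 rows; each row is the pose to reach, as a shift and turn from the pose commanded when the call began, along the tool's axes at that moment; what a row does not reach only later rows make up. A row lasts 1/10 s, in which the tool goes at most 50 mm and 8.59 degrees, less where a joint would pass 70% of its speed; a pose out of reach is approached as far as the arm can. A call with a gripper value outside its range is refused whole. The fingers move at their own pace and stop on an object; FORCE is the grip in N (left out, the last holds). Time passes only in rows, so rows that repeat a pose let the fingers close. It gives the time, the measured TCP pose, the force and the opening at its end, in the units of the state.
- telemetry.get_obs(): the state, without advancing time (a new reading comes with each control period).
- vision.camera(name): name is "scene" or "top" or "wrist"; returns a dict with "img" (384x512x3 uint8, red, green, blue), "depth" (384x512 float32, m along the optical axis (not along the pixel's ray), 0 where there is no reading), "vertical_fov" (degrees; the focal length in pixels is half the picture's height over the tangent of half this angle, whatever the lens; pixels are square), "cx", "cy" (the principal point, pixels), "extrinsics" (4x4, takes a point from camera to world coordinates); the wrist camera has in their place "hand_eye" (4x4, takes a point from camera to tool coordinates, whose origin is the TCP and whose axes are the flange's). Camera axes: x right, y down, z forward; pixel columns grow to the right and rows downward; lengths in m; the calibration is good to about 2 mm. A picture is of the moment at which its call begins: read the wrist's pose just before it.
- ctrl.hand_in(): hands the job in, once; it reports no verdict.
The state is a dict: "time_s": time; "qpos": joint angles; "joint_vel": joint speeds; "tau": joint torques, N m; "ee_pos": TCP position; "eef_rot": TCP orientation; "force": force on the tool from outside, world axes, zero at the start; "moment": the same for the moment, N m; "grip_width": finger opening in m.
Only numpy, scipy, OpenCV 4.12 (cv2) and the standard library are available. Lean on these libraries where they do the work, as an engineer would, in place of code of your own. Each camera call takes 0.05 s, during which the arm holds its last target.

## Working session

There is one attempt and no reset: what is moved stays moved. The work goes in short steps, Python scripts to look and compute and a shell command to move; the robot and the scene stay as the last step left them, time stands still between calls to the robot, and variables do not carry over. Pictures are saved under pics/ and viewed, and the job is handed in when it is done.

```bash
ls; mkdir -p pics; python3 - <<'E'
from station import telemetry, vision, ctrl
import cv2
print(telemetry.get_obs())
for n in ("scene","top","wrist"):
    c=vision.camera(n)
    cv2.imwrite(f"pics/{n}0.png",cv2.resize(c["img"][:,:,::-1],(800,600),interpolation=cv2.INTER_CUBIC))
    print(n,c["vertical_fov"],c["cx"],c["cy"],c.get("extrinsics",c.get("hand_eye")))
E
```

```text
pics
{'time_s': 0.0, 'qpos': array([ 1.09642290e+00,  3.00476525e-01,  1.52156733e+00, -6.77423208e-07,
        1.32071386e+00, -6.65897652e-02]), 'joint_vel': array([ 2.69685026e-04,  4.47916805e-04, -1.74560400e-03, -2.30213924e-03,
       -1.27520218e-03,  2.44460898e-05]), 'tau': array([-2.72987520e-03, -5.31806839e+01, -3.52729011e+01,  7.07276585e-02,
        2.44428293e-02, -9.23537573e-05]), 'ee_pos': array([0.21800483, 0.50468891, 0.22388916]), 'eef_rot': array([-3.14043013e+00, -7.68688876e-05,  2.73380912e+00]), 'force': array([-0.56428341, -0.16522233,  0.28064861]), 'moment': array([-0.05175387,  0.01629673, -0.04530783]), 'grip_width': 0.09424644889933151}
scene 48.14313415635269 245.4428983662456 195.3721545604712 [[ 0.71594608  0.55423382 -0.42455398  1.08497266]
 [ 0.6981219  -0.57430251  0.42755402 -0.72738528]
 [-0.00685752 -0.60249606 -0.7980924   0.95124413]
 [ 0.          0.          0.          1.        ]]
top 48.94134125089722 257.82622664588365 189.8149358183379 [[-0.07100529 -0.97602828  0.20573535  0.33362048]
 [-0.99746384  0.06846193 -0.01946402 -0.24665385]
 [ 0.00491239 -0.20659562 -0.97841408  1.353149  ]
 [ 0.          0.          0.          1.        ]]
wrist 59.3181804629418 257.5275945470297 191.51791831699302 [[ 5.15164231e-04 -9.74246524e-01 -2.25484911e-01  6.42639203e-02]
 [ 9.99999060e-01  2.15326853e-04  1.35433589e-03  3.72880507e-04]
 [-1.27090408e-03 -2.25485397e-01  9.74245719e-01 -1.59986710e-01]
 [ 0.00000000e+00  0.00000000e+00  0.00000000e+00  1.00000000e+00]]
```

View pics/scene0.png

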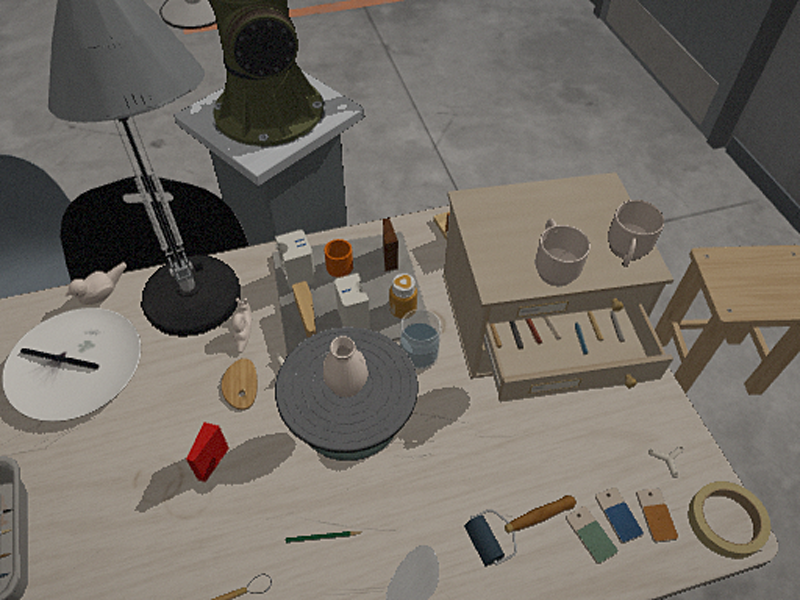

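View pics/top0.png

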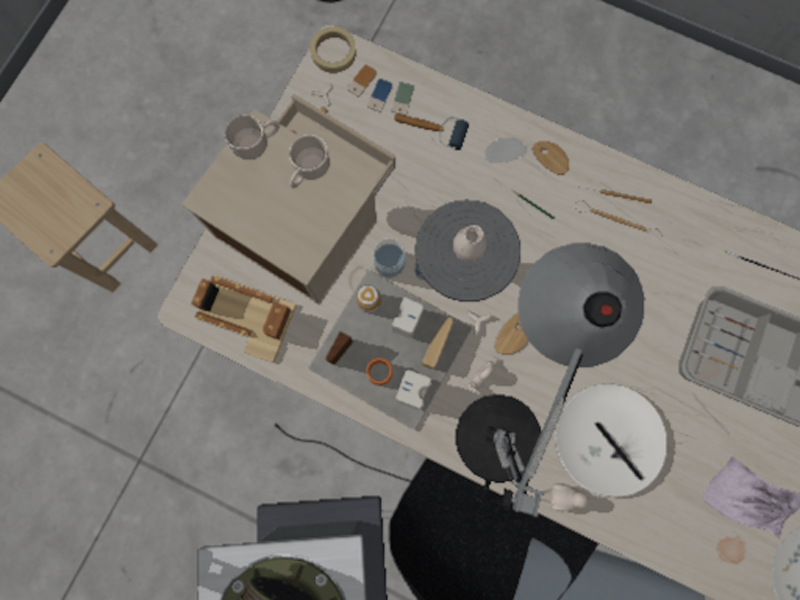

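View pics/wrist0.png

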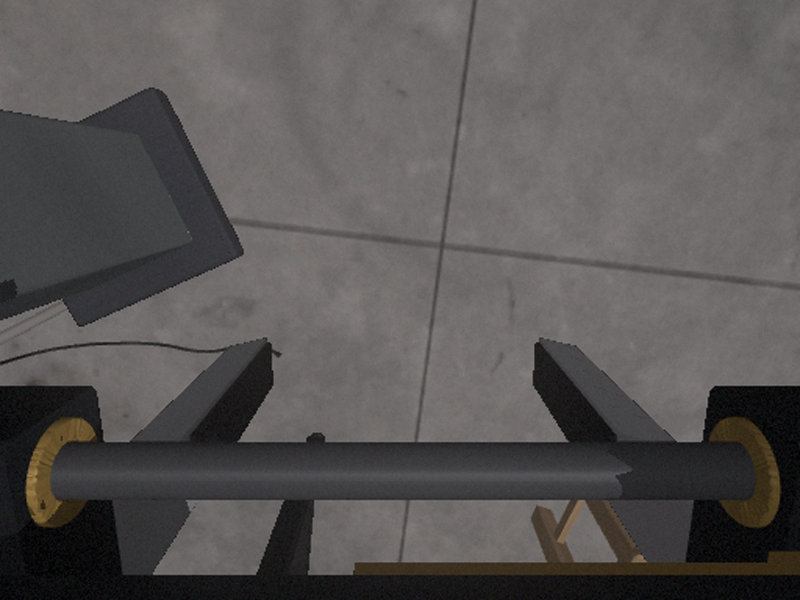

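The top view shows the frame at about (240,310), ware board around (390,350), knob half with two strokes at (413,388) or (408,315), orange collar at (379,371), dark board at (340,347), and pale wedge at (438,343). I'll build an ortho map from depth.

```bash
cat > h.py <<'E'
from station import telemetry, vision, ctrl
import numpy as np, cv2
from scipy.spatial.transform import Rotation as R
def K(c): return (c["img"].shape[0]/2)/np.tan(np.radians(c["vertical_fov"])/2)
def grab(n):
    o=telemetry.get_obs() if n=="wrist" else None
    c=vision.camera(n)
    if n=="wrist":
        T=np.eye(4);T[:3,:3]=R.from_euler("xyz",o["eef_rot"]).as_matrix();T[:3,3]=o["ee_pos"]
        c["T"]=T@c["hand_eye"]
    else: c["T"]=c["extrinsics"]
    return c
def cloud(c):
    f=K(c);v,u=np.mgrid[0:c["img"].shape[0],0:c["img"].shape[1]]
    d=c["depth"]
    P=np.stack([(u-c["cx"])/f*d,(v-c["cy"])/f*d,d],-1)
    W=P@c["T"][:3,:3].T+c["T"][:3,3]
    W[d<=0]=np.nan
    return W
def ray(c,uv,z):
    f=K(c);uv=np.atleast_2d(uv).astype(float)
    d=np.stack([(uv[:,0]-c["cx"])/f,(uv[:,1]-c["cy"])/f,np.ones(len(uv))],-1)@c["T"][:3,:3].T
    o=c["T"][:3,3];s=(np.asarray(z)-o[2])/d[:,2]
    return o+s[:,None]*d
def proj(c,p):
    f=K(c);q=(np.atleast_2d(p)-c["T"][:3,3])@c["T"][:3,:3]
    return np.stack([q[:,0]/q[:,2]*f+c["cx"],q[:,1]/q[:,2]*f+c["cy"]],-1)
E
cat > ortho.py <<'E'
from h import *
def ortho(c,x0,x1,y0,y1,s=0.001):
    W=cloud(c).reshape(-1,3);I=c["img"].reshape(-1,3);ok=~np.isnan(W[:,0]);W=W[ok];I=I[ok]
    # image: row down = -x, col right = -y
    r=((x1-W[:,0])/s).astype(int);q=((y1-W[:,1])/s).astype(int)
    H,Wd=int((x1-x0)/s),int((y1-y0)/s)
    m=(r>=0)&(r<H)&(q>=0)&(q<Wd);out=np.zeros((H,Wd,3),np.uint8);Z=np.full((H,Wd),-1.)
    for i in np.argsort(W[:,2]*m):
        if m[i]: out[max(0,r[i]-1):r[i]+2,max(0,q[i]-1):q[i]+2]=I[i];Z[max(0,r[i]-1):r[i]+2,max(0,q[i]-1):q[i]+2]=W[i,2]
    return out,Z
E
python3 - <<'E'
from ortho import *
c=grab("top")
o,Z=ortho(c,0.25,0.85,-0.25,0.55)
for k in range(0,800,100): cv2.line(o,(k,0),(k,599),(0,255,255),1);
for k in range(0,600,100): cv2.line(o,(0,k),(799,k),(0,255,255),1)
cv2.imwrite("pics/ortho.png",o[:,:,::-1])
s=cv2.resize(c["img"][150:310,90:350,::-1],None,fx=3,fy=3,interpolation=cv2.INTER_CUBIC);cv2.imwrite("pics/topcrop.png",s)
c=grab("scene")
s=cv2.resize(c["img"][120:260,150:350,::-1],None,fx=4,fy=4,interpolation=cv2.INTER_CUBIC);cv2.imwrite("pics/scrop.png",s)
E
```

```text
(no output)
```

View pics/ortho.png

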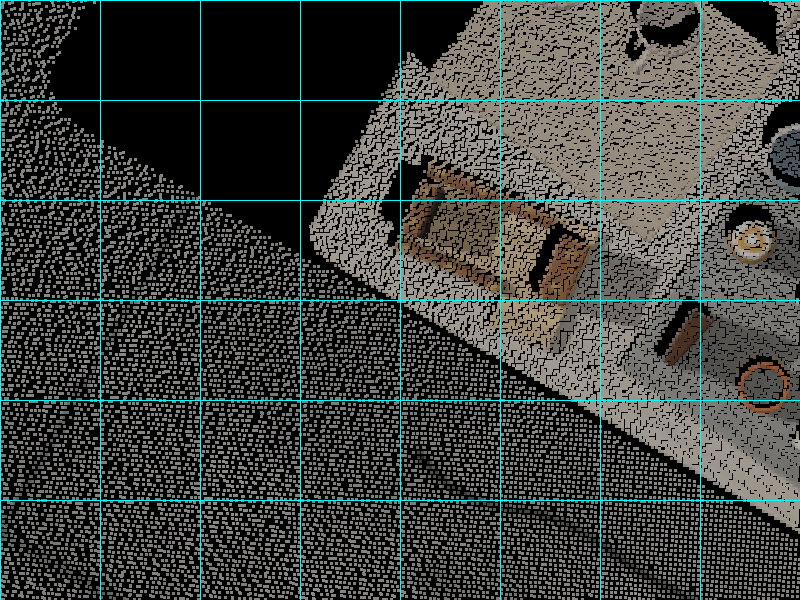

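View pics/topcrop.png

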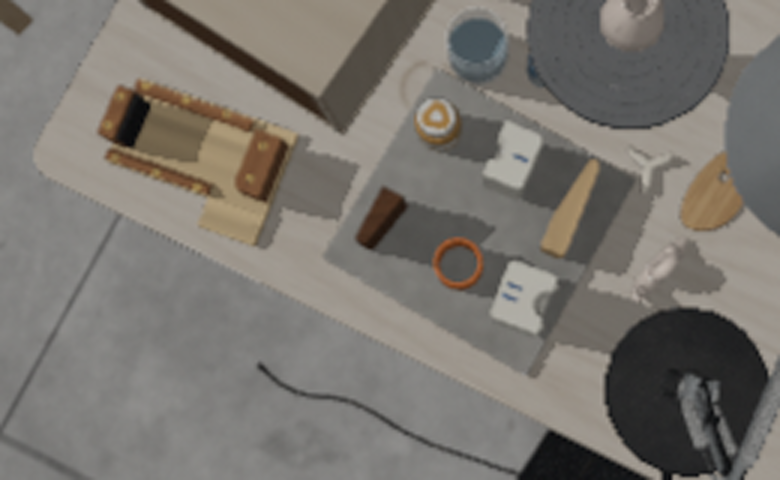

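View pics/scrop.png

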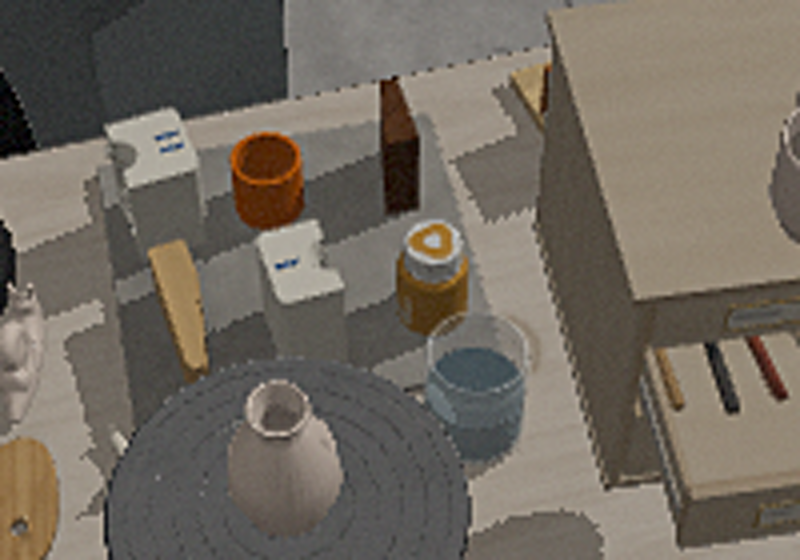

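```bash
python3 -m creep '[[[-5,-2.5,-1.5],0,1],[[-10,-5.1,-1.5],0,1],[[-10,-5.1,-1.5],0,1],[[-10,-5.1,-1.5],0,1],[[-10,-5.1,-1.5],0,1],[[-10,-5.1,-1.5],0,1],[[-10,-5.1,-1.5],0,1],[[-10,-5.1,-1.5],0,1],[[-10,-5.1,-1.5],0,1],[[-10,-5.1,-1.5],0,1],[[-10,-5.1,-1.5],0,1],[[-10,-5.1,-1.5],0,1]]'
python3 - <<'E'
from ortho import *
c=grab("wrist"); cv2.imwrite("pics/w1.png",cv2.resize(c["img"][:,:,::-1],(800,600),interpolation=cv2.INTER_CUBIC))
np.save("w1.npy",dict(c),allow_pickle=True)
print(telemetry.get_obs())
E
```

```text
time_s: 1.45
ee_pos: [0.5778, 0.069, 0.2993]
eef_rot: [-3.141, 0.0, 2.731]
force: [-0.3, 1.5, -1.3]
grip_width: 0.0943
{'time_s': 1.5, 'qpos': array([ 5.55645217e-02,  3.30051740e-01,  1.30988414e+00, -5.56503814e-04,
        1.50186153e+00, -1.10376074e+00]), 'joint_vel': array([ 0.06342577, -0.04008337,  0.06718888,  0.00601283, -0.02098869,
        0.06063858]), 'tau': array([  4.37103957, -57.91058421, -35.8649826 ,   0.38267786,
         0.23478761,   0.06325425]), 'ee_pos': array([0.57811201, 0.06867227, 0.2991515 ]), 'eef_rot': array([-3.14100474e+00,  6.71252552e-05,  2.73016000e+00]), 'force': array([ 0.9928058 , -0.52717144,  0.57303395]), 'moment': array([-0.02233554,  0.03136941,  0.00244934]), 'grip_width': 0.09409241278545942}
```

View pics/w1.png

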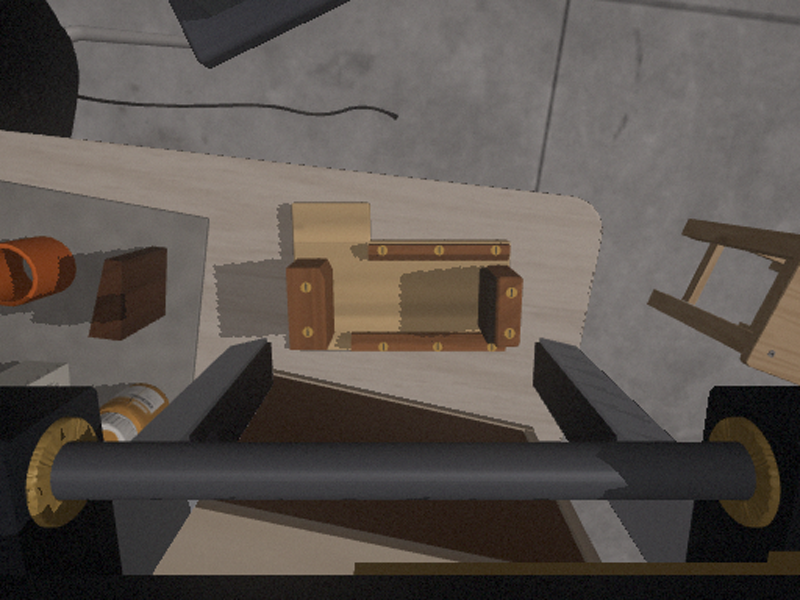

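```bash
python3 - <<'E'
from ortho import *
c=np.load("w1.npy",allow_pickle=True).item()
s=cv2.resize(c["img"][110:285,170:350,::-1],None,fx=4.4,fy=3.4,interpolation=cv2.INTER_CUBIC)
s=cv2.resize(c["img"][120:270,165:350,::-1],None,fx=4,fy=4,interpolation=cv2.INTER_CUBIC);cv2.imwrite("pics/w1c.png",s)
W=cloud(c)
for (u,v) in [(197,182),(310,185),(325,200),(270,157),(280,215),(230,180),(200,250),(300,270)]: print(u,v,W[v,u].round(4))
E
```

```text
197 182 [ 0.5641 -0.0039  0.0596]
310 185 [0.624  0.1204 0.0522]
325 200 [0.6435 0.129  0.07  ]
270 157 [0.576  0.0883 0.0242]
280 215 [0.6549 0.0697 0.0196]
230 180 [0.585  0.0261 0.0101]
200 250 [ 0.6535 -0.0481  0.0317]
300 270 [0.7387 0.0647 0.0244]
```

View pics/w1c.png

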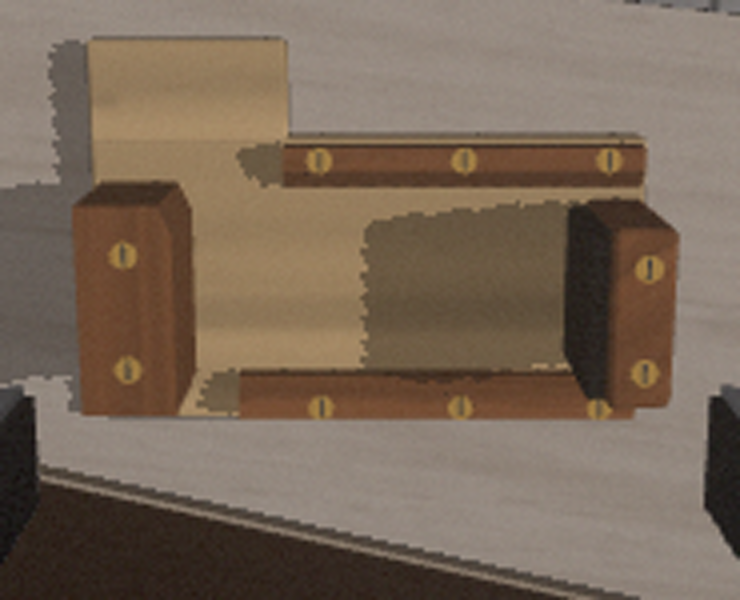

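```bash
python3 - <<'E'
from ortho import *
c=np.load("w1.npy",allow_pickle=True).item()
def P(u,v,z): return ray(c,[(u+.5)/4-.5+165,(v+.5)/4-.5+120],z)[0]
pts=dict(seatb1=(193,215,.012),seatb2=(196,368,.012),padb1=(566,210,.012),padb2=(567,355,.012),
 sfl=(75,207,.06),sfr=(160,207,.06),srl=(82,414,.06),srr=(165,414,.06), stopfr=(678,233,.07),stoprr=(669,405,.07),padtop1=(612,232,.07),padtop2=(607,403,.07),
 rf1=(290,187,.012),rf2=(560,187,.012),rft1=(285,144,.024),rft2=(640,144,.024),rb1=(245,372,.024),rb2=(560,372,.024),rbb=(245,417,.024),rbb2=(630,417,.024),
 bl=(90,38,.012),br=(287,38,.012), s1=(319,160,.024),s2=(464,160,.024),s3=(609,160,.024),cb1=(40,467,.0),cb2=(600,597,.0))
Q={k:P(*v) for k,v in pts.items()}
for k in Q: print(k,Q[k].round(4))
yaw=[]
for a,b in [("rft1","rft2"),("rb1","rb2"),("rbb","rbb2"),("s1","s3"),("bl","br")]:
    d=Q[b]-Q[a]; print(a,np.degrees(np.arctan2(-d[0],d[1])))
for a,b in [("seatb1","seatb2"),("padb1","padb2"),("stopfr","stoprr"),("sfl","srl")]:
    d=Q[b]-Q[a]; print(a,np.degrees(np.arctan2(d[1],d[0])))
y=np.radians(-23.4);ex=np.array([np.cos(y),np.sin(y),0]);ey=np.array([-np.sin(y),np.cos(y),0])
for k in Q: print(k,(Q[k]@ex).round(4),(Q[k]@ey).round(4))
d=Q["cb2"]-Q["cb1"];print("cab",np.degrees(np.arctan2(-d[0],d[1])))
E
```

```text
seatb1 [0.5673 0.009  0.012 ]
seatb2 [ 0.6162 -0.0129  0.012 ]
padb1 [0.6158 0.1246 0.012 ]
padb2 [0.663  0.1063 0.012 ]
sfl [ 0.5458 -0.0131  0.06  ]
sfr [0.556  0.0102 0.06  ]
srl [ 0.6051 -0.0401  0.06  ]
srr [ 0.6154 -0.0164  0.06  ]
stopfr [0.6227 0.1484 0.07  ]
stoprr [0.6712 0.1273 0.07  ]
padtop1 [0.6147 0.1308 0.07  ]
padtop2 [0.6631 0.1104 0.07  ]
rf1 [0.5717 0.0428 0.012 ]
rf2 [0.6077 0.1257 0.012 ]
rft1 [0.5568 0.0485 0.024 ]
rft2 [0.6026 0.1538 0.024 ]
rb1 [0.6214 0.0045 0.024 ]
rb2 [0.6637 0.1016 0.024 ]
rbb [ 0.6358 -0.0021  0.024 ]
rbb2 [0.6879 0.1175 0.024 ]
bl [0.5009 0.0032 0.012 ]
br [0.5265 0.0621 0.012 ]
s1 [0.5659 0.0565 0.024 ]
s2 [0.5847 0.0996 0.024 ]
s3 [0.6035 0.1427 0.024 ]
cb1 [ 0.6299 -0.0831  0.    ]
cb2 [0.758  0.0835 0.    ]
rft1 -23.52365722447601
rb1 -23.532397228089096
rbb -23.534204949765282
s1 -23.52424870459466
bl -23.51981740206216
seatb1 -24.12170659105461
padb1 -21.26483763767269
stopfr -23.528383862784974
sfl -24.447211933185933
seatb1 0.517 0.2336
seatb2 0.5706 0.2329
padb1 0.5156 0.3589
padb2 0.5662 0.3608
sfl 0.5061 0.2047
sfr 0.5062 0.2302
srl 0.5712 0.2035
srr 0.5713 0.2293
stopfr 0.5126 0.3835
stoprr 0.5655 0.3834
padtop1 0.5122 0.3642
padtop2 0.5648 0.3646
rf1 0.5076 0.2663
rf2 0.5078 0.3567
rft1 0.4917 0.2657
rft2 0.492 0.3805
rb1 0.5685 0.251
rb2 0.5687 0.3569
rbb 0.5844 0.2506
rbb2 0.5847 0.381
bl 0.4584 0.2018
br 0.4585 0.2661
s1 0.497 0.2766
s2 0.4971 0.3236
s3 0.4972 0.3706
cb1 0.6112 0.1739
cb2 0.6625 0.3777
cab -37.53487991373346
```

```bash
cat >> h.py <<'E'
FYAW=np.radians(-23.53)
ex=np.array([np.cos(FYAW),np.sin(FYAW),0]);ey=np.array([-np.sin(FYAW),np.cos(FYAW),0])
E
python3 - <<'E'
from ortho import *
c=np.load("w1.npy",allow_pickle=True).item()
y=np.radians(-23.4);a=np.array([np.cos(y),np.sin(y),0]);b=np.array([-np.sin(y),np.cos(y),0])
O=.5385*a+.299*b; print("F0",O)
W=cloud(c); 
# recompute with 23.53: 
def P(u,v,z): return ray(c,[(u+.5)/4-.5+165,(v+.5)/4-.5+120],z)[0]
for n,p in dict(sb1=P(193,215,.012),sb2=P(196,368,.012),pb=P(566,210,.012),pb2=P(567,355,.012),sf=P(117,207,.06),sr=P(122,414,.06),r1=P(460,144,.024),r2=P(460,417,.024),rf=P(425,187,.012)).items(): print(n,(p@ex).round(4),(p@ey).round(4))
t=grab("top"); V=cloud(t)
I=(V[...,2]>.2)
for box in [(-.6,-.25)]:
    m=I&(V[...,1]<-.15)&(V[...,0]<.75)
    p=V[m]
    for z0 in np.arange(.2,.8,.1):
        q=p[(p[:,2]>z0)&(p[:,2]<z0+.1)]
        if len(q)>3: print(z0,len(q),q.min(0).round(3),q.max(0).round(3))
# cabinet
m=(V[...,2]>.19)&(V[...,2]<.24)&(V[...,1]>-.2); p=V[m]
px,py=(p-O)@ex,(p-O)@ey
for y0 in np.arange(-.14,.14,.02):
    s=(py>y0)&(py<y0+.02)
    if s.sum(): print("cabtop y",y0.round(3),"minx",px[s].min().round(4), s.sum())
s=grab("scene"); V=cloud(s); p=V[(V[...,2]>.15)&(V[...,1]<-.1)&(V[...,0]>.1)]
for z0 in np.arange(.15,.8,.1):
    q=p[(p[:,2]>z0)&(p[:,2]<z0+.1)]
    if len(q)>3: print("sc",z0.round(2),len(q),q.min(0).round(3),q.max(0).round(3))
E
```

```text
F0 [0.61295809 0.06054449 0.        ]
sb1 0.5165 0.2348
sb2 0.5701 0.2342
pb 0.5148 0.3601
pb2 0.5654 0.3621
sf 0.5057 0.2185
sr 0.5707 0.2173
r1 0.4911 0.3234
r2 0.5838 0.3248
rf 0.507 0.3127
0.2 415 [ 0.262 -0.446  0.2  ] [ 0.75  -0.15   0.298]
0.30000000000000004 55 [ 0.248 -0.432  0.3  ] [ 0.273 -0.402  0.357]
0.4000000000000001 495 [ 0.218 -0.429  0.401] [ 0.323 -0.377  0.5  ]
0.5000000000000001 3232 [ 0.3   -0.565  0.5  ] [ 0.556 -0.406  0.6  ]
0.6000000000000001 2279 [ 0.421 -0.531  0.6  ] [ 0.522 -0.433  0.671]
cabtop y -0.14 minx 0.0617 563
cabtop y -0.12 minx 0.0666 531
cabtop y -0.1 minx 0.0706 483
cabtop y -0.08 minx 0.0755 503
cabtop y -0.06 minx 0.0798 443
cabtop y -0.04 minx 0.0858 474
cabtop y -0.02 minx 0.0913 533
cabtop y 0.0 minx 0.0955 525
cabtop y 0.02 minx 0.0999 418
cabtop y 0.04 minx 0.1045 447
cabtop y 0.06 minx 0.1101 409
cabtop y 0.08 minx 0.1142 291
cabtop y 0.1 minx 0.1181 121
sc 0.15 5325 [ 0.265 -0.454  0.15 ] [ 1.001 -0.1    0.25 ]
sc 0.25 688 [ 0.249 -0.443  0.25 ] [ 0.863 -0.1    0.347]
sc 0.45 90 [ 0.452 -0.566  0.539] [ 0.543 -0.415  0.55 ]
sc 0.55 6030 [ 0.443 -0.565  0.55 ] [ 0.557 -0.418  0.636]
```

```bash
python3 -m creep '[[[-0.2,-3,-0.6],0,1],[[-0.4,-6,-0.6],0,1],[[-0.4,-6,-0.6],0,1],[[-0.4,-6,-0.6],0,1],[[-0.4,-6,-0.6],0,1],[[-0.4,-6,-0.6],0,1],[[-0.4,-6,-0.6],0,1],[[-0.4,-6,-0.6],0,1],[[-0.4,-6,-0.6],0,1],[[-0.4,-6,-0.6],0,1]]'
python3 - <<'E'
from ortho import *
c=grab("wrist"); cv2.imwrite("pics/w2.png",cv2.resize(c["img"][:,:,::-1],(800,600),interpolation=cv2.INTER_CUBIC))
np.save("w2.npy",dict(c),allow_pickle=True)
print(telemetry.get_obs()["ee_pos"])
E
```

```text
time_s: 2.6
ee_pos: [0.4758, -0.2092, 0.3294]
eef_rot: [3.141, -0.0, 2.736]
force: [0.4, 0.0, 0.8]
grip_width: 0.0937
[ 0.47582096 -0.20942929  0.32937291]
```

View pics/w2.png

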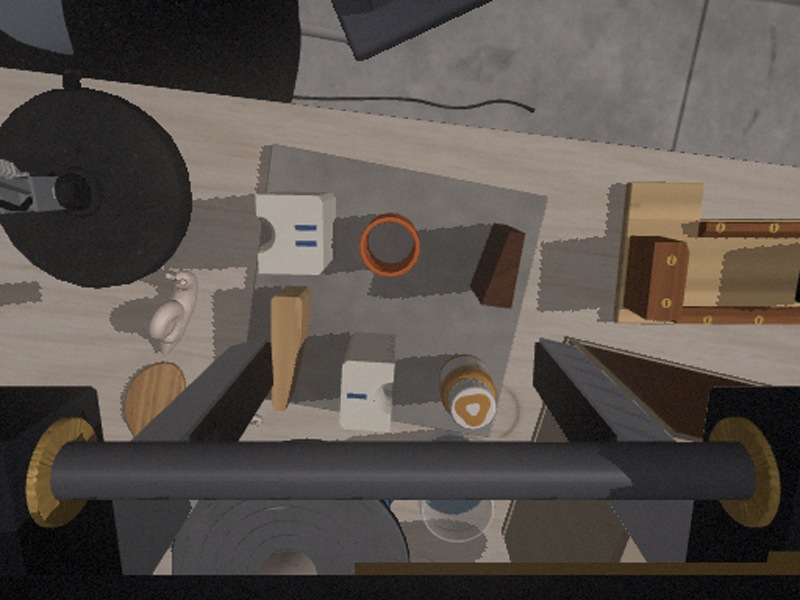

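```bash
python3 - <<'E'
from ortho import *
c=np.load("w2.npy",allow_pickle=True).item()
s=cv2.resize(c["img"][115:285,155:360,::-1],None,fx=3.9,fy=3.5)[:0]
s=cv2.resize(c["img"][118:283,155:352,::-1],None,fx=4,fy=4,interpolation=cv2.INTER_CUBIC)[:600]
s=cv2.resize(c["img"][115:203,155:352,::-1],None,fx=4,fy=4,interpolation=cv2.INTER_CUBIC);cv2.imwrite("pics/w2a.png",s)
s=cv2.resize(c["img"][175:283,155:352,::-1],None,fx=4,fy=4,interpolation=cv2.INTER_CUBIC);cv2.imwrite("pics/w2b.png",s)
E
```

```text
(no output)
```

View pics/w2a.png

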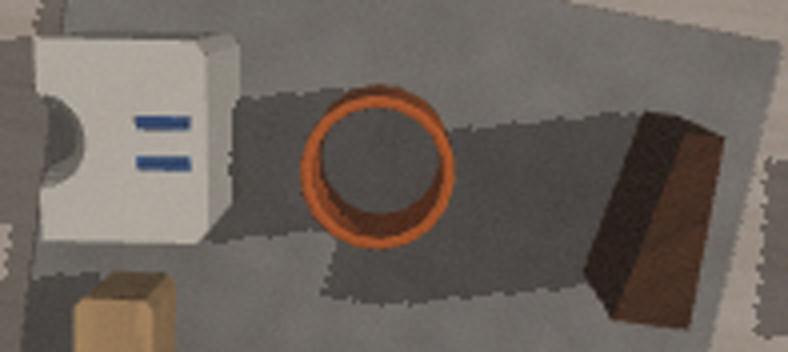

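View pics/w2b.png

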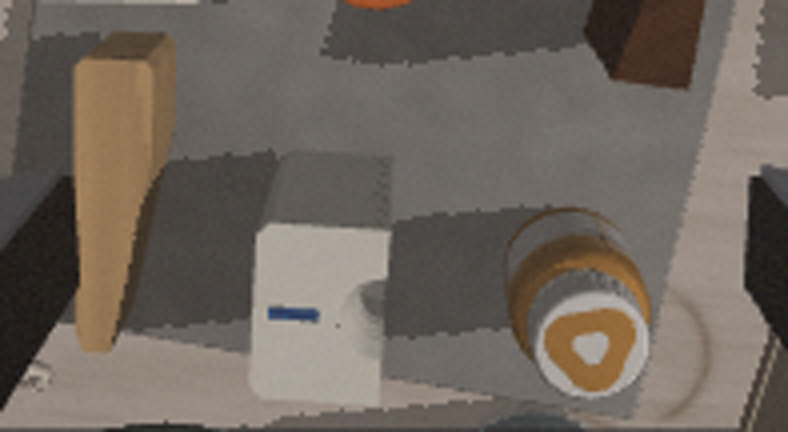

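```bash
python3 - <<'E'
from ortho import *
c=np.load("w2.npy",allow_pickle=True).item()
def Pa(u,v,z,o=115): return ray(c,[(u+.5)/4-.5+155,(v+.5)/4-.5+o],z)[0]
def Pb(u,v,z): return Pa(u,v,z,175)
k=[Pa(*p,.09) for p in [(37,38),(207,40),(207,243),(41,242)]]
s=[Pb(*p,.09) for p in [(257,227),(391,230),(381,404),(251,395)]]
b=[Pa(*p,.085) for p in [(683,131),(724,137),(690,328),(612,318)]]
w=[Pb(*p,.055) for p in [(74,66),(154,66),(157,170),(113,348),(80,348)]]
for n,q in (("knob",k),("sock",s),("board",b),("wedge",w)):
    q=np.array(q); print(n,q.mean(0).round(4))
    for i in range(len(q)):
        d=q[(i+1)%len(q)]-q[i]; print("  ",q[i].round(4),"len",np.linalg.norm(d).round(4),"ang rel frame x",(np.degrees(np.arctan2(d[1],d[0]))+23.53).round(1))
g=np.array([Pa(*p,.06) for p in [(303,170),(455,170),(379,94),(379,249)]]);print("collar",g.round(4),g.mean(0))
W=cloud(c);h=lambda u,v,o:W[int(round((v+.5)/4-.5+o)),int(round((u+.5)/4-.5+155))].round(4)
print(h(120,150,115),h(310,350,175),h(670,250,115),h(110,150,175))
E
```

```text
knob [ 0.4224 -0.2781  0.09  ]
   [ 0.3853 -0.2878  0.09  ] len 0.0493 ang rel frame x 89.7
   [ 0.4053 -0.2426  0.09  ] len 0.0599 ang rel frame x -1.6
   [ 0.4595 -0.2681  0.09  ] len 0.0499 ang rel frame x -90.0
   [ 0.4396 -0.3138  0.09  ] len 0.0602 ang rel frame x 177.9
sock [ 0.5648 -0.278   0.09  ]
   [ 0.53  -0.284  0.09 ] len 0.0419 ang rel frame x 88.9
   [ 0.5474 -0.2459  0.09  ] len 0.0593 ang rel frame x -3.0
   [ 0.6005 -0.2724  0.09  ] len 0.042 ang rel frame x -94.0
   [ 0.5811 -0.3096  0.09  ] len 0.0572 ang rel frame x 176.9
board [ 0.5127 -0.1363  0.085 ]
   [ 0.4853 -0.1241  0.085 ] len 0.0125 ang rel frame x 82.1
   [ 0.4918 -0.1134  0.085 ] len 0.0593 ang rel frame x -6.9
   [ 0.543  -0.1434  0.085 ] len 0.0244 ang rel frame x -97.2
   [ 0.5305 -0.1644  0.085 ] len 0.0606 ang rel frame x 161.8
wedge [ 0.513  -0.3331  0.055 ]
   [ 0.465  -0.3249  0.055 ] len 0.0264 ang rel frame x 90.3
   [ 0.4755 -0.3006  0.055 ] len 0.0359 ang rel frame x -0.5
   [ 0.5082 -0.3152  0.055 ] len 0.067 ang rel frame x -15.3
   [ 0.5605 -0.3572  0.055 ] len 0.0115 ang rel frame x -89.7
   [ 0.5559 -0.3678  0.055 ] len 0.1005 ang rel frame x 178.3
collar [[ 0.4533 -0.2362  0.06  ]
 [ 0.4725 -0.1917  0.06  ]
 [ 0.4409 -0.2044  0.06  ]
 [ 0.4864 -0.2242  0.06  ]] [ 0.46327976 -0.21411418  0.06      ]
[ 0.4241 -0.2795  0.0897] [ 0.5747 -0.2862  0.0886] [ 0.5173 -0.1406  0.0855] [ 0.4956 -0.3269  0.0545]
```

```bash
python3 -m creep '[[[0.44,-1.68,1],1.2,0.85],[[0.44,-1.68,2],2.3,0.85],[[0.44,-1.68,2.5],3.4,0.85],[[0.44,-1.68,3],4.4,0.85],[[0.44,-1.68,3.5],5.5,0.85],[[0.44,-1.68,3.8],6.6,0.85],[[0.44,-1.68,3.8],7.7,0.85],[[0.44,-1.68,3.8],8.7,0.85],[[0.44,-1.68,3.8],9.8,0.85],[[0.44,-1.68,3.8],10.9,0.85],[[0.44,-1.68,3.8],11.4,0.85],[[0.44,-1.68,3.8],11.4,0.85]]'
python3 - <<'E'
from ortho import *
c=grab("wrist"); cv2.imwrite("pics/w3.png",cv2.resize(c["img"][:,:,::-1],(800,600),interpolation=cv2.INTER_CUBIC))
o=telemetry.get_obs();print(o["ee_pos"],o["eef_rot"],o["grip_width"],proj(c,[[.4224,-.2781,.09]]))
E
```

```text
time_s: 3.85
ee_pos: [0.4223, -0.2785, 0.1394]
eef_rot: [-3.142, -0.0, 1.142]
force: [-0.4, 0.8, 1.0]
grip_width: 0.0797
[ 0.42223689 -0.27857402  0.13940606] [-3.14151138e+00 -5.04623191e-05  1.14536186e+00] 0.08014804515253204 [[256.36017403 216.74425143]]
```

View pics/w3.png

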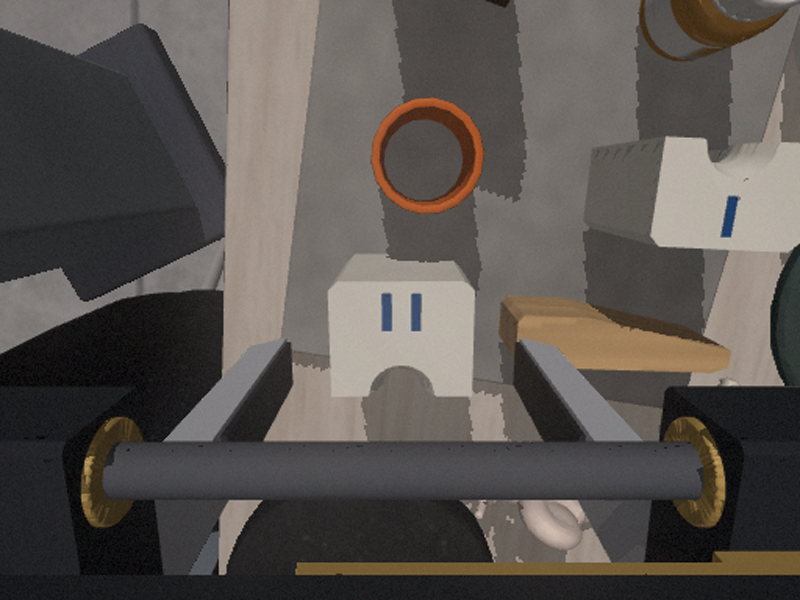

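Fingers straddle the knob half symmetrically (columns 290 and 515, block centred on 401). Descend and grip.

```bash
python3 -m creep '[[[0,0,0.7],0,0.85],[[0,0,1.23],0,0.85],[[0,0,1.23],0,0.85],[[0,0,1.23],0,0.5],[[0,0,1.23],0,0.5],[[0,0,1.23],0,0.5],[[0,0,1.23],0,0.5],[[0,0,1.23],0,0.5],[[0,0,1.23],0,0.5]]' 35; python3 -m creep '[[[0,0,0],0,0.5],[[0,0,-1],0,0.5],[[0,0,-2],0,0.5],[[0,0,-2],0,0.5]]'
python3 - <<'E'
from ortho import *
o=telemetry.get_obs();print(o)
E
```

```text
time_s: 4.8
ee_pos: [0.4224, -0.2795, 0.0793]
eef_rot: [3.14, 0.0, 1.142]
force: [-1.0, 0.9, 7.6]
grip_width: 0.0596
time_s: 5.2
ee_pos: [0.4238, -0.2806, 0.1845]
eef_rot: [3.131, 0.002, 1.142]
force: [-0.0, 0.0, -3.6]
grip_width: 0.0596
{'time_s': 5.2, 'qpos': array([-6.57001382e-01,  2.39228828e-01,  1.69472537e+00,  5.30959296e-05,
        1.19706964e+00, -2.28538687e-01]), 'joint_vel': array([ 0.00021682,  0.07933154,  0.09870756,  0.00083835, -0.10757974,
        0.00036918]), 'tau': array([ 3.31504724e-02, -4.99943984e+01, -3.49718535e+01,  5.94919478e-02,
        1.86239149e+00,  2.88672745e-03]), 'ee_pos': array([ 0.42378575, -0.2806328 ,  0.18450128]), 'eef_rot': array([3.13128737e+00, 2.34602891e-03, 1.14230242e+00]), 'force': array([-0.00620007,  0.03756375, -3.62338651]), 'moment': array([-0.14025101,  0.04695834, -0.04555199]), 'grip_width': 0.05955652727073953}
```

```bash
python3 -m creep '[[[0.4,-0.86,0],-0.13,0.5],[[1.3,-0.86,0],-0.13,0.5],[[2.2,-0.86,0],-0.13,0.5],[[3.1,-0.86,0],-0.13,0.5],[[4.0,-0.86,0],-0.13,0.5],[[4.9,-0.86,0],-0.13,0.5],[[5.8,-0.86,0],-0.13,0.5],[[6.7,-0.86,0],-0.13,0.5],[[7.5,-0.86,0],-0.13,0.5],[[8.2,-0.86,0],-0.13,0.5],[[8.4,-0.86,0],-0.13,0.5],[[8.4,-0.86,0],-0.13,0.5]]'; python3 -m creep '[[[0,0,0],0,0.5],[[0,0,0],0,0.5]]'
python3 - <<'E'
from ortho import *
c=grab("wrist"); cv2.imwrite("pics/w4.png",cv2.resize(c["img"][:,:,::-1],(800,600),interpolation=cv2.INTER_CUBIC))
np.save("w4.npy",dict(c),allow_pickle=True)
o=telemetry.get_obs();print(o["ee_pos"],o["eef_rot"],o["grip_width"],o["force"])
E
```

```text
time_s: 6.4
ee_pos: [0.5572, 0.1215, 0.177]
eef_rot: [-3.141, 0.001, 1.162]
force: [0.0, -0.0, -2.6]
grip_width: 0.0599
time_s: 6.6
ee_pos: [0.557, 0.1195, 0.1779]
eef_rot: [-3.141, 0.0, 1.159]
force: [-0.2, -0.6, -4.0]
grip_width: 0.0595
[0.55714268 0.11950905 0.17805073] [3.14153787e+00 1.05777189e-04 1.15888775e+00] 0.059775019265859784 [ 0.30553691 -0.20972042 -3.17816111]
```

View pics/w4.png

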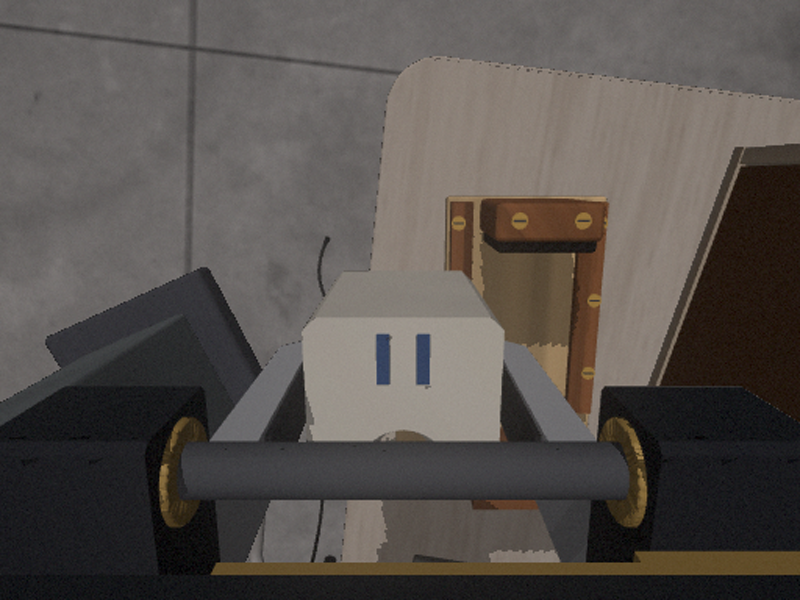

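```bash
python3 - <<'E'
from ortho import *
c=np.load("w4.npy",allow_pickle=True).item()
O=.5379*ex+.3005*ey
S=.64
def P(u,v,z): return ray(c,[(u+.5)*S-.5,(v+.5)*S-.5],z)[0]
def f(p): d=(p-O)*1000; return (d@ex).round(1),(d@ey).round(1)
for n,p in dict(bl=P(304,325,.19),br=P(503,325,.19),bkl=P(315,318,.19),bkr=P(495,318,.19)).items(): print(n,f(p))
tcp=np.array([.5571,.1195,.178]);print("tcp",f(tcp))
print("stop top corners", f(P(484,241,.07)),f(P(603,241,.07)),"rail in", f(P(474,215,.024)),f(P(574,300,.024)), "outer", f(P(447,215,.024)),f(P(607,215,.024)))
print("screws",f(P(520,221,.07)),f(P(584,221,.07)))
c1=np.load("w1.npy",allow_pickle=True).item()
def P1(u,v,z): return ray(c1,[(u+.5)/4-.5+165,(v+.5)/4-.5+120],z)[0]
print("screws w1",f(P1(650,269,.07)),f(P1(645,373,.07)))
E
```

```text
bl (np.float64(-102.8), np.float64(55.2))
br (np.float64(-44.9), np.float64(55.1))
bkl (np.float64(-99.6), np.float64(57.3))
bkr (np.float64(-47.3), np.float64(57.2))
tcp (np.float64(-74.8), np.float64(31.5))
stop top corners (np.float64(-32.8), np.float64(65.6)) (np.float64(27.7), np.float64(65.5)) rail in (np.float64(-32.1), np.float64(75.5)) (np.float64(30.5), np.float64(24.1)) outer (np.float64(-48.1), np.float64(75.5)) (np.float64(46.2), np.float64(75.5))
screws (np.float64(-15.0), np.float64(75.7)) (np.float64(17.3), np.float64(75.6))
screws w1 (np.float64(-15.4), np.float64(76.5)) (np.float64(16.6), np.float64(76.5))
```

```bash
python3 -m creep '[[[0.02,0.6,0],0,0.5],[[0.02,1.2,0],0,0.5],[[0.02,1.48,0],0,0.5],[[0.02,1.48,0.4],0,0.5],[[0.02,1.48,0.9],0,0.5],[[0.02,1.48,1.3],0,0.5],[[0.02,1.48,1.3],0,0.5],[[0.02,1.48,1.3],0,0.5]]'
python3 - <<'E'
from ortho import *
c=grab("wrist"); cv2.imwrite("pics/w5.png",cv2.resize(c["img"][:,:,::-1],(800,600),interpolation=cv2.INTER_CUBIC))
np.save("w5.npy",dict(c),allow_pickle=True)
O=.5379*ex+.3005*ey
o=telemetry.get_obs();d=(o["ee_pos"]-O)*1000;print(o["ee_pos"],o["eef_rot"],o["force"],d@ex,d@ey)
E
```

```text
time_s: 7.45
ee_pos: [0.6258, 0.0915, 0.1137]
eef_rot: [3.141, -0.0, 1.16]
force: [-0.5, -0.3, -2.5]
grip_width: 0.0602
[0.62605109 0.09160358 0.11434728] [ 3.14018725e+00 -6.50429221e-04  1.15969742e+00] [-0.18392417 -1.48909588 -2.65509044] -0.4751500614061487 33.424721622256094
```

View pics/w5.png

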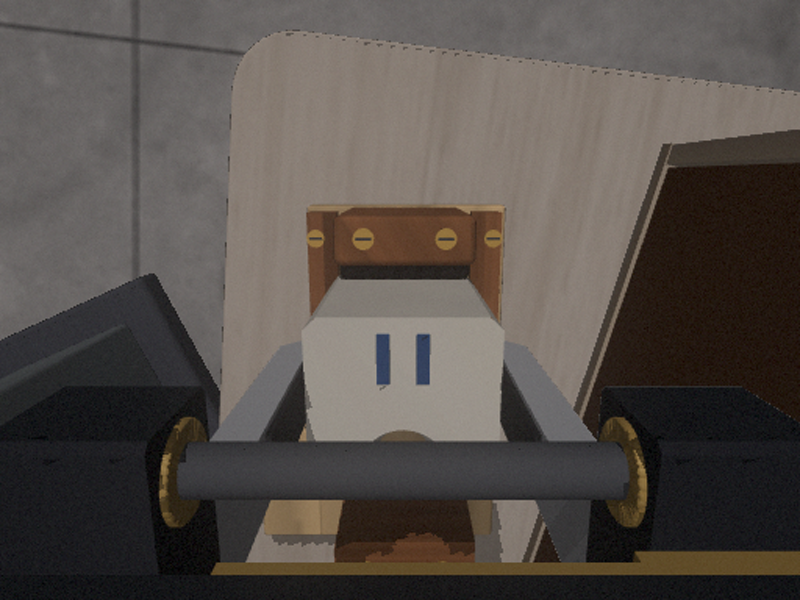

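Block (304–503) sits centred over the frame (307–505). Lower it.

```bash
python3 -m creep '[[[0,0.01,0.25],0,0.5],[[0,0.01,0.45],0,0.5],[[0,0.01,0.55],0,0.5],[[0,0.01,0.6],0,0.5],[[0,0.01,0.62],0,0.5],[[0,0.01,0.62],0,0.5]]'; python3 -m creep '[[[0,0,0],0,0.5]]'
```

```text
time_s: 8.1
ee_pos: [0.626, 0.0918, 0.0819]
eef_rot: [-3.141, 0.0, 1.16]
force: [-1.0, -1.3, -2.7]
grip_width: 0.0596
time_s: 8.2
ee_pos: [0.6261, 0.0918, 0.0821]
eef_rot: [3.142, 0.0, 1.16]
force: [-1.7, -1.0, -4.8]
grip_width: 0.0597
```

```bash
python3 -m creep '[[[0,0,0.02],0,0.5],[[0,0,0.04],0,0.5],[[0,0,0.04],0,0.5]]';  python3 -m creep '[[[0,0,0.02],0,0.5],[[0,0,0.03],0,0.5],[[0,0,0.03],0,0.5]]'
```

```text
time_s: 8.5
ee_pos: [0.6264, 0.0919, 0.0813]
eef_rot: [3.14, -0.001, 1.16]
force: [-5.0, -2.2, 7.0]
grip_width: 0.0597
time_s: 8.8
ee_pos: [0.6266, 0.0919, 0.0813]
eef_rot: [3.14, -0.001, 1.16]
force: [-10.4, -2.8, 19.9]
grip_width: 0.0599
```

```bash
python3 -m creep '[[[0,0,-0.04],0,0.5],[[0,0,-0.04],0,0.75],[[0,0,-0.04],0,0.75],[[0,0,-0.04],0,0.75],[[0,0,-0.04],0,0.75],[[0,0,-0.6],0,0.75],[[0,0,-1.5],0,0.75],[[0,0,-2.2],0,0.75],[[0,0,-2.2],0,0.75]]'; python3 - <<'E'
from ortho import *
c=grab("wrist"); cv2.imwrite("pics/w6.png",cv2.resize(c["img"][:,:,::-1],(800,600),interpolation=cv2.INTER_CUBIC))
np.save("w6.npy",dict(c),allow_pickle=True)
print(telemetry.get_obs()["ee_pos"],telemetry.get_obs()["eef_rot"],telemetry.get_obs()["force"])
E
```

```text
time_s: 9.7
ee_pos: [0.6278, 0.092, 0.194]
eef_rot: [3.134, -0.004, 1.16]
force: [-0.2, 0.0, 0.2]
grip_width: 0.0705
[0.62689384 0.09198725 0.1907794 ] [ 3.13779899e+00 -2.15434950e-03  1.16027193e+00] [ 0.19282836 -0.44063738 -0.81382884]
```

View pics/w6.png

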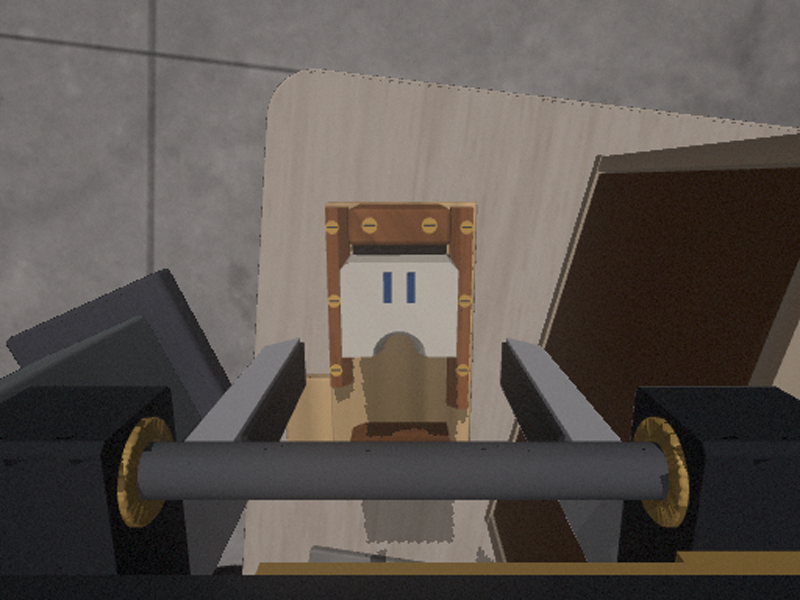

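```bash
python3 - <<'E'
from ortho import *
O=.5379*ex+.3005*ey
np.set_printoptions(linewidth=200)
c=np.load("w6.npy",allow_pickle=True).item(); W=cloud(c)
print("w6 knob notch, rows px")
for v in range(208,236,3):
    r=[]
    for u in range(236,276,5):
        d=(W[v,u]-O)*1000; r.append("(%d,%d,%d)"%(d@ex,d@ey,W[v,u,2]*1000))
    print(v,r)
c=np.load("w2.npy",allow_pickle=True).item(); W=cloud(c)
S0=np.array([.5648,-.278,0])
print("socket notch w2")
for v in range(175+70,175+92,3):
    r=[]
    for u in range(155+82,155+101,2):
        d=(W[v,u]-S0)*1000; r.append("(%d,%d,%d)"%(d@ex,d@ey,W[v,u,2]*1000))
    print(v,r)
E
python3 - <<'E'
import cv2
i=cv2.imread("pics/w6.png")[190:460,280:540]
cv2.imwrite("pics/w6c.png",cv2.resize(i,None,fx=2.2,fy=2.2))
E
```

```text
w6 knob notch, rows px
208 ['(-14,26,90)', '(-10,26,91)', '(-6,26,90)', '(-2,26,91)', '(1,26,91)', '(5,26,92)', '(9,25,90)', '(13,26,91)']
211 ['(-14,23,91)', '(-10,24,93)', '(-6,23,91)', '(-2,23,91)', '(1,24,92)', '(5,23,90)', '(9,23,91)', '(13,23,91)']
214 ['(-15,21,91)', '(-10,21,92)', '(-6,21,91)', '(-2,18,83)', '(1,-2,11)', '(5,19,87)', '(9,21,91)', '(13,21,92)']
217 ['(-15,18,91)', '(-10,18,91)', '(-7,16,84)', '(-3,-5,12)', '(1,-5,11)', '(6,-6,10)', '(9,17,87)', '(13,18,91)']
220 ['(-15,16,91)', '(-11,15,90)', '(-9,-9,10)', '(-3,-9,12)', '(1,-9,11)', '(6,-8,12)', '(9,13,83)', '(13,16,91)']
223 ['(-15,13,92)', '(-11,12,88)', '(-9,-12,11)', '(-3,-12,10)', '(1,-12,11)', '(6,-12,11)', '(9,10,81)', '(13,13,90)']
226 ['(-15,10,90)', '(-14,-16,11)', '(-9,-16,11)', '(-3,-16,11)', '(1,-15,12)', '(6,-16,11)', '(12,-15,12)', '(13,10,89)']
229 ['(-19,-18,12)', '(-14,-19,11)', '(-9,-19,11)', '(-3,-19,12)', '(1,-19,12)', '(6,-19,12)', '(12,-19,10)', '(17,-19,11)']
232 ['(-20,-22,11)', '(-14,-22,11)', '(-9,-22,12)', '(-3,-22,12)', '(1,-22,12)', '(6,-23,10)', '(12,-22,12)', '(17,-23,10)']
235 ['(-20,-26,11)', '(-14,-26,11)', '(-9,-26,11)', '(-4,-26,10)', '(1,-25,12)', '(6,-26,11)', '(12,-26,11)', '(17,-26,10)']
socket notch w2
245 ['(-11,3,88)', '(-12,5,91)', '(-11,8,89)', '(-11,10,89)', '(-11,13,89)', '(-10,15,87)', '(-8,18,83)', '(20,19,10)', '(20,22,10)', '(20,25,11)']
248 ['(-7,3,89)', '(-7,5,89)', '(-7,8,90)', '(-5,10,84)', '(16,11,31)', '(17,13,29)', '(17,16,29)', '(25,19,9)', '(25,22,10)', '(25,25,9)']
251 ['(-3,3,90)', '(-3,5,89)', '(-3,8,89)', '(1,10,79)', '(3,12,72)', '(19,14,35)', '(19,17,36)', '(31,19,8)', '(30,22,9)', '(30,25,10)']Traceback (most recent call last):
  File "<stdin>", line 17, in <module>
ValueError: cannot convert float NaN to integer
```

View pics/w6c.png

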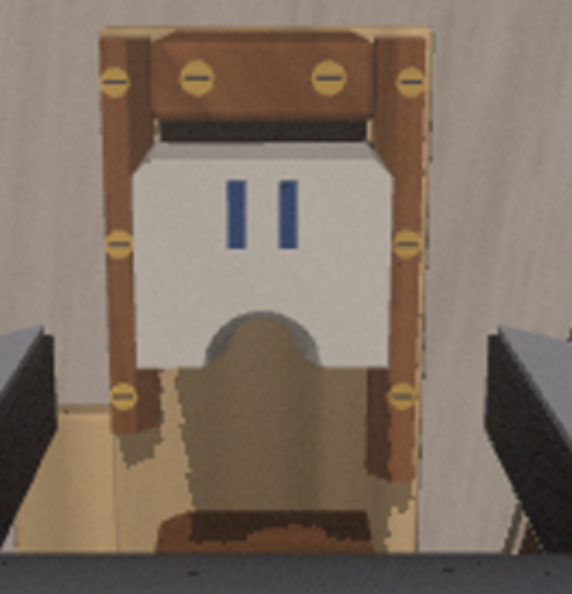

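```bash
python3 -m creep '[[[0,-0.8,-0.4],0,0.75],[[-0.2,-1.5,-0.8],-1,0.75],[[-0.9,-1.5,-0.8],-2,0.75],[[-1.7,-1.5,-0.8],-3,0.75],[[-2.5,-1.5,-0.8],-4,0.75],[[-3.3,-1.5,-0.8],-5,0.75],[[-4.1,-1.5,-0.8],-6,0.75],[[-4.9,-1.5,-0.8],-7,0.75],[[-5.7,-1.5,-0.8],-8,0.75],[[-6.5,-1.2,-0.8],-9,0.75],[[-7.2,-0.6,-0.8],-10,0.75],[[-7.2,0,-0.8],-10.9,0.75]]'; python3 -m creep '[[[0,0,0],0,0.75],[[0,0,0],0,0.75]]'
python3 - <<'E'
from ortho import *
c=grab("wrist"); cv2.imwrite("pics/w7.png",cv2.resize(c["img"][:,:,::-1],(800,600),interpolation=cv2.INTER_CUBIC))
np.save("w7.npy",dict(c),allow_pickle=True)
o=telemetry.get_obs();print(o["ee_pos"],o["eef_rot"])
E
```

```text
time_s: 10.95
ee_pos: [0.4813, -0.2419, 0.2272]
eef_rot: [-3.141, -0.001, 2.684]
force: [0.4, 0.8, 0.8]
grip_width: 0.071
time_s: 11.15
ee_pos: [0.482, -0.238, 0.2267]
eef_rot: [3.141, -0.003, 2.681]
force: [0.4, -0.6, -1.1]
grip_width: 0.0703
[ 0.48181706 -0.23765655  0.22728308] [ 3.14140682e+00 -2.13683511e-03  2.68082803e+00]
```

View pics/w7.png

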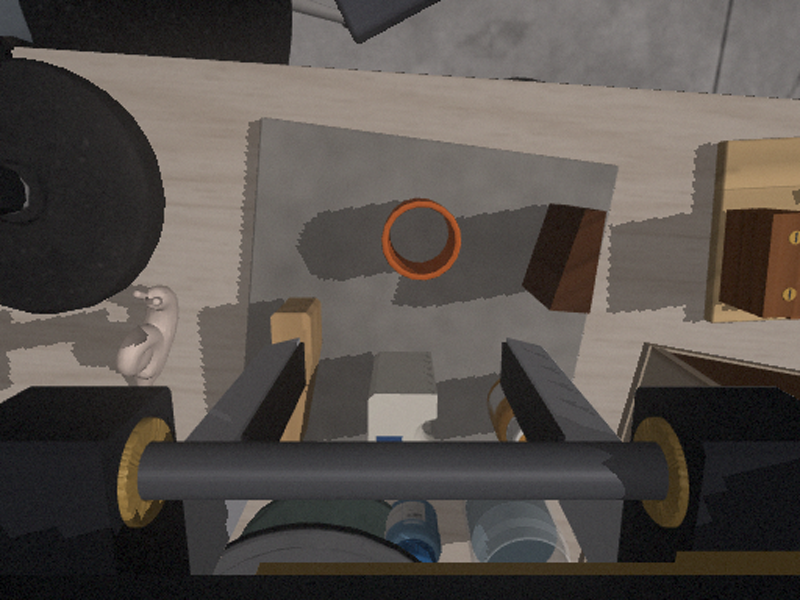

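```bash
python3 -m creep '[[[-0.6,0.02,0],0,0.75],[[-1.2,0.02,0.4],0,0.75],[[-1.44,0.02,1],0,0.75],[[-1.44,0.02,1.8],0,0.75],[[-1.44,0.02,1.95],0,0.75],[[-1.44,0.02,1.95],0,0.75],[[-1.44,0.02,1.95],0,0.75]]'
python3 - <<'E'
from ortho import *
c=grab("wrist"); cv2.imwrite("pics/w8.png",cv2.resize(c["img"][:,:,::-1],(800,600),interpolation=cv2.INTER_CUBIC))
np.save("w8.npy",dict(c),allow_pickle=True)
o=telemetry.get_obs();print(o["ee_pos"],o["eef_rot"])
E
```

```text
time_s: 11.9
ee_pos: [0.5478, -0.2693, 0.1332]
eef_rot: [-3.141, 0.003, 2.682]
force: [0.6, -0.2, 1.6]
grip_width: 0.0704
[ 0.54795501 -0.26945095  0.13342764] [-3.14140142  0.00323547  2.68202973]
```

View pics/w8.png

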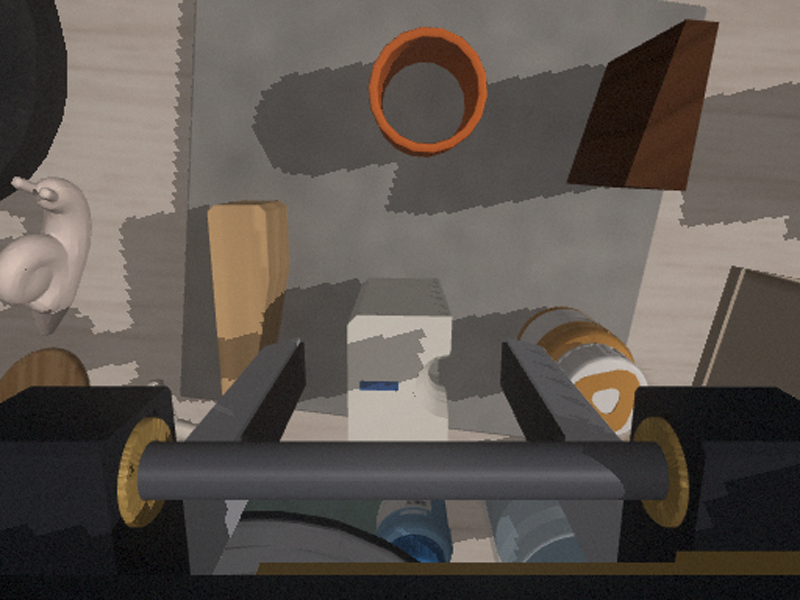

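```bash
python3 - <<'E'
from ortho import *
c=np.load("w8.npy",allow_pickle=True).item()
def P(u,v,z): return ray(c,[(u+.5)*.64-.5,(v+.5)*.64-.5],z)[0]
Ti=np.linalg.inv(c["T"]@np.linalg.inv(c["hand_eye"]))
for p in [(348,320,.09),(451,320,.09),(400,316,.09),(348,430,.09),(449,430,.09)]:
    q=Ti@np.append(P(*p),1); print(p,(q[:3]*1000).round(1))
E
```

```text
(348, 320, 0.09) [  8.9 -21.1  43.2]
(451, 320, 0.09) [ 8.9 20.  43.2]
(400, 316, 0.09) [10.5 -0.4 43.2]
(348, 430, 0.09) [-39.  -22.2  43.3]
(449, 430, 0.09) [-39.   20.2  43.3]
```

```bash
python3 -m creep '[[[0.02,0,0.5],0,0.75],[[0.02,0,1],0,0.75],[[0.02,0,1.07],0,0.75],[[0.02,0,1.07],0,0.3],[[0.02,0,1.07],0,0.3],[[0.02,0,1.07],0,0.3],[[0.02,0,1.07],0,0.3],[[0.02,0,1.07],0,0.3],[[0.02,0,1.07],0,0.3],[[0.02,0,1.07],0,0.3],[[0.02,0,1.07],0,0.3]]' 45; python3 -m creep '[[[0,0,-0.2],0,0.3],[[0,0,-0.8],0,0.3],[[0,0,-1.6],0,0.3],[[0,0,-2],0,0.3],[[0,0,-2],0,0.3],[[0,0,-2],0,0.3]]'
python3 - <<'E'
from ortho import *
c=grab("wrist"); cv2.imwrite("pics/w9.png",cv2.resize(c["img"][:,:,::-1],(800,600),interpolation=cv2.INTER_CUBIC))
np.save("w9.npy",dict(c),allow_pickle=True)
o=telemetry.get_obs();print(o["ee_pos"],o["eef_rot"],o["force"],o["moment"])
E
```

```text
time_s: 13.05
ee_pos: [0.5468, -0.2691, 0.0784]
eef_rot: [-3.141, 0.001, 2.682]
force: [-1.8, -0.4, 6.5]
grip_width: 0.0416
time_s: 13.65
ee_pos: [0.5461, -0.2686, 0.1767]
eef_rot: [3.142, -0.001, 2.682]
force: [-0.8, -0.2, -3.1]
grip_width: 0.0417
[ 0.54587935 -0.26849073  0.17586783] [ 3.14141327e+00 -2.42314717e-03  2.68212307e+00] [-0.41984832  0.58763454 -2.66802761] [0.01148572 0.13860446 0.01193538]
```

View pics/w9.png

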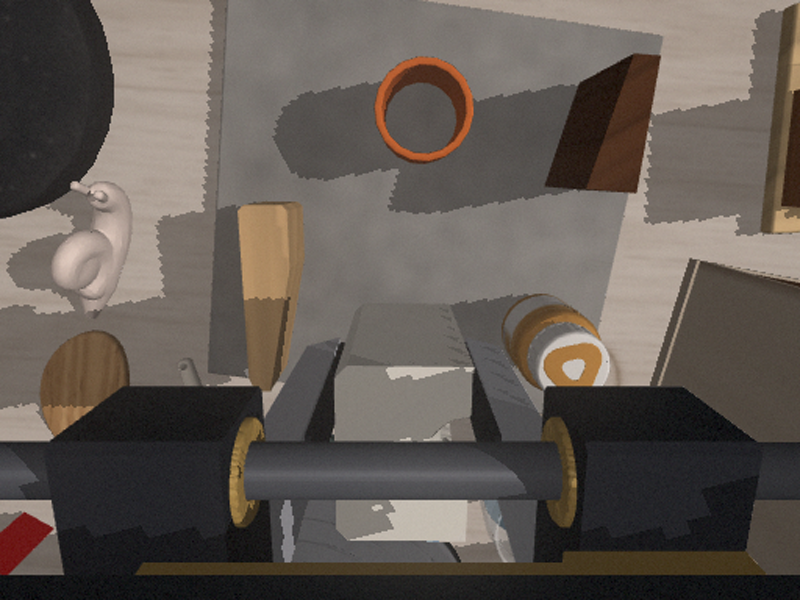

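```bash
python3 -m creep '[[[0.7,0,-0.4],0,0.3],[[1.5,0.2,-0.5],0,0.3],[[2.2,0.7,-0.5],-0.1,0.3],[[2.4,1.5,-0.5],-0.2,0.3],[[2.4,2.4,-0.5],-0.35,0.3],[[2.4,3.3,-0.5],-0.35,0.3],[[2.4,4.2,-0.5],-0.35,0.3],[[2.3,5,-0.5],-0.35,0.3],[[2.1,5.6,-0.5],-0.35,0.3],[[2.1,5.78,-0.5],-0.35,0.3],[[2.1,5.78,-0.5],-0.35,0.3],[[2.1,5.78,-0.5],-0.35,0.3]]';python3 -m creep '[[[0,0,0],0,0.3],[[0,0,0.5],0,0.3],[[0,0,0.5],0,0.3]]'
python3 - <<'E'
from ortho import *
c=grab("wrist"); cv2.imwrite("pics/w10.png",cv2.resize(c["img"][:,:,::-1],(800,600),interpolation=cv2.INTER_CUBIC))
np.save("w10.npy",dict(c),allow_pickle=True)
O=.5379*ex+.3005*ey
o=telemetry.get_obs();d=(o["ee_pos"]-O)*1000;print(o["ee_pos"],o["eef_rot"],d@ex,d@ey)
c=np.load("w6.npy",allow_pickle=True).item()
def P(u,v,z): return ray(c,[(u+.5)*.64-.5,(v+.5)*.64-.5],z)[0]
def f(p): d=(p-O)*1000; return (d@ex).round(1),(d@ey).round(1)
for p in [(345,357,.092),(455,357,.092),(341,300,.092),(458,300,.092),(345,263,.092),(370,225,.07),(430,225,.07)]: print(p,f(P(*p)))
E
```

```text
time_s: 14.9
ee_pos: [0.5798, 0.0361, 0.2015]
eef_rot: [-3.141, -0.002, 2.731]
force: [-0.0, -0.7, -3.1]
grip_width: 0.0417
time_s: 15.2
ee_pos: [0.579, 0.0359, 0.175]
eef_rot: [-3.14, -0.004, 2.73]
force: [-0.1, -0.2, -2.8]
grip_width: 0.0419
[0.57964536 0.03600253 0.17666551] [-3.14051990e+00 -2.33383085e-03  2.72999521e+00] -20.82474313989849 -36.079691240082795
(345, 357, 0.092) (np.float64(-27.7), np.float64(9.2))
(455, 357, 0.092) (np.float64(29.8), np.float64(9.1))
(341, 300, 0.092) (np.float64(-29.0), np.float64(39.7))
(458, 300, 0.092) (np.float64(30.7), np.float64(39.7))
(345, 263, 0.092) (np.float64(-26.6), np.float64(58.8))
(370, 225, 0.07) (np.float64(-15.0), np.float64(75.9))
(430, 225, 0.07) (np.float64(17.2), np.float64(75.9))
```

View pics/w10.png

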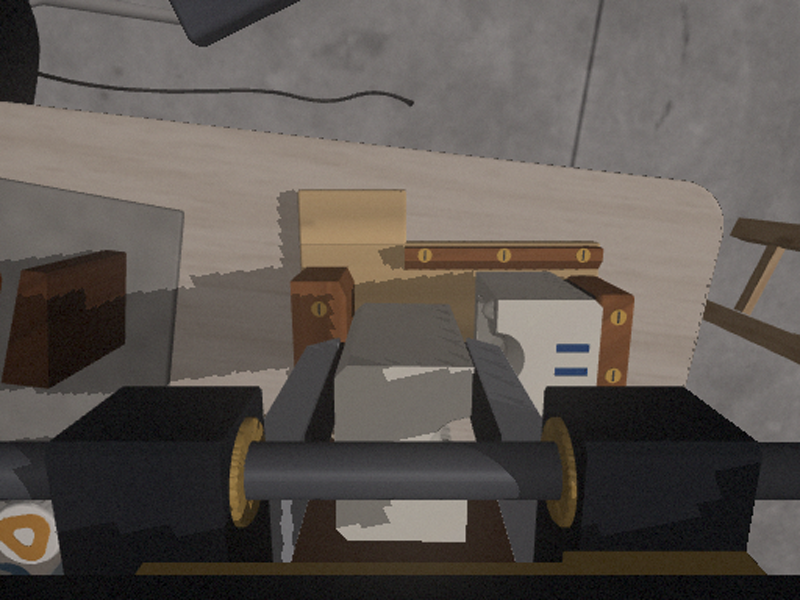

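```bash
python3 -m creep '[[[-0.01,0.02,0.6],0,0.3],[[-0.01,0.02,1.2],0,0.3],[[-0.01,0.02,1.5],0,0.3],[[-0.01,0.02,1.7],0,0.3],[[-0.01,0.02,1.8],0,0.3],[[-0.01,0.02,1.86],0,0.3],[[-0.01,0.02,1.86],0,0.3]]'; python3 -m creep '[[[0,0,0.02],0,0.3],[[0,0,0.03],0,0.3],[[0,0,0.03],0,0.3]]'
```

```text
time_s: 15.95
ee_pos: [0.5817, 0.0375, 0.085]
eef_rot: [3.141, 0.001, 2.731]
force: [-0.3, 0.1, -2.6]
grip_width: 0.0417
time_s: 16.25
ee_pos: [0.5815, 0.0375, 0.0832]
eef_rot: [3.141, 0.0, 2.731]
force: [0.0, 0.4, -3.0]
grip_width: 0.0414
```

```bash
python3 -m creep '[[[0.01,-0.01,0.02],0,0.3],[[0.01,-0.01,0.04],0,0.3],[[0.01,-0.01,0.04],0,0.3]]'; python3 -m creep '[[[0,0,0.02],0,0.3],[[0,0,0.03],0,0.3],[[0,0,0.03],0,0.3]]'
```

```text
time_s: 16.55
ee_pos: [0.5806, 0.0372, 0.0808]
eef_rot: [-3.141, -0.0, 2.731]
force: [-0.5, 0.0, -1.4]
grip_width: 0.0413
time_s: 16.85
ee_pos: [0.5811, 0.0372, 0.0804]
eef_rot: [3.141, 0.001, 2.731]
force: [-3.8, -0.8, 7.4]
grip_width: 0.0418
```

```bash
python3 -m creep '[[[0,0,-0.03],0,0.3],[[0,0,-0.03],0,0.49],[[0,0,-0.03],0,0.49],[[0,0,-0.03],0,0.49],[[0,0,-0.2],0,0.49],[[0,0,-0.4],0,0.49],[[0,0,-0.48],0,0.49],[[0,0,-0.48],0,0.49],[[0,0,-0.48],0,0.49]]'
python3 - <<'E'
from ortho import *
c=grab("wrist"); cv2.imwrite("pics/w11.png",cv2.resize(c["img"][:,:,::-1],(800,600),interpolation=cv2.INTER_CUBIC))
o=telemetry.get_obs();print(o["ee_pos"],o["grip_width"],o["force"])
E
```

```text
time_s: 17.75
ee_pos: [0.5807, 0.0372, 0.1035]
eef_rot: [3.142, 0.0, 2.731]
force: [-0.7, 0.2, -0.3]
grip_width: 0.046
[0.58058931 0.03720096 0.10329273] 0.04585416935552029 [ 0.23087568  0.098103   -0.08871994]
```

View pics/w11.png

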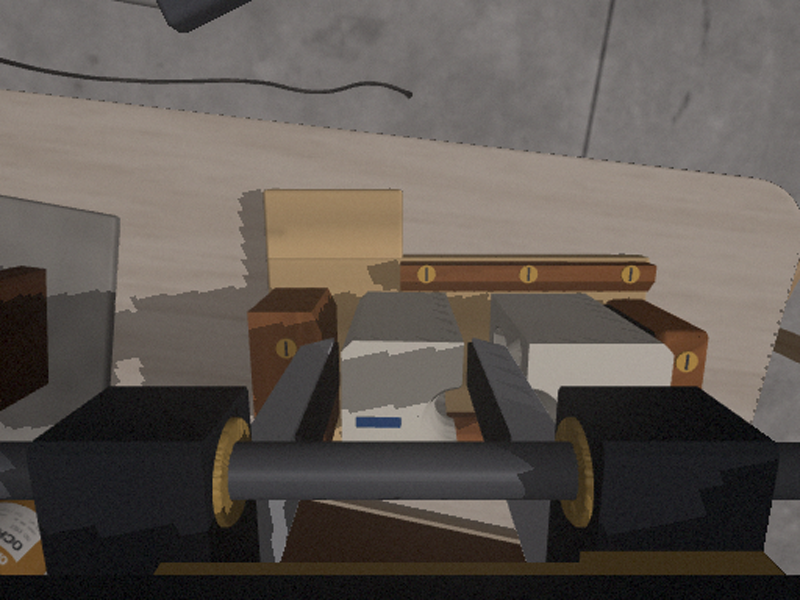

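```bash
python3 -m creep '[[[0,0,0],0,0.3],[[0,0,0],0,0.3],[[0,0,0],0,0.3],[[0,0.04,0],0,0.3],[[0,0.08,0],0,0.3],[[0,0.12,0],0,0.3],[[0,0.15,0],0,0.3],[[0,0.15,0],0,0.3],[[0,0.15,0],0,0.3]]' 30
python3 - <<'E'
from ortho import *
c=grab("wrist"); cv2.imwrite("pics/w12.png",cv2.resize(c["img"][:,:,::-1],(800,600),interpolation=cv2.INTER_CUBIC))
o=telemetry.get_obs();print(o["ee_pos"],o["grip_width"],o["force"])
E
```

```text
time_s: 18.7
ee_pos: [0.5837, 0.0441, 0.1034]
eef_rot: [-3.142, -0.0, 2.731]
force: [-0.5, -0.3, -2.9]
grip_width: 0.0418
[0.58364521 0.04408252 0.10338211] 0.04161272916680333 [-1.02787719  0.18335909 -2.06080226]
```

View pics/w12.png

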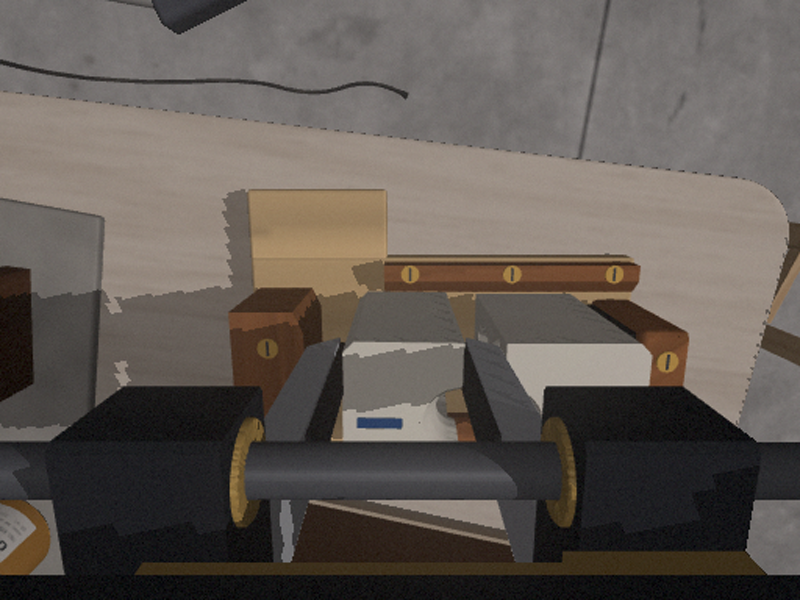

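```bash
python3 -m creep '[[[0,0,0.02],0,0.3],[[0,0,0.02],0,0.485],[[0,0,0.02],0,0.485],[[0,0,0.02],0,0.485],[[0,0,-0.4],0,0.485],[[0,0,-1],0,0.485],[[-0.2,-0.6,-1],0,0.53],[[-0.34,-1.22,-1],0,0.53],[[-0.34,-1.22,-0.6],0,0.53],[[-0.34,-1.22,-0.2],0,0.53],[[-0.34,-1.22,-0.2],0,0.53],[[-0.34,-1.22,-0.2],0,0.53]]'
python3 - <<'E'
from ortho import *
c=grab("wrist"); cv2.imwrite("pics/w13.png",cv2.resize(c["img"][:,:,::-1],(800,600),interpolation=cv2.INTER_CUBIC))
O=.5379*ex+.3005*ey
np.save("w13.npy",dict(c),allow_pickle=True)
o=telemetry.get_obs();d=(o["ee_pos"]-O)*1000;print(o["ee_pos"],o["grip_width"],o["force"],d@ex,d@ey)
E
```

```text
time_s: 19.95
ee_pos: [0.5751, -0.0186, 0.1139]
eef_rot: [-3.142, -0.0, 2.731]
force: [0.1, 0.7, 0.5]
grip_width: 0.0496
[ 0.57539208 -0.01851723  0.11443306] 0.049547095793691556 [ 0.27443303 -0.04441045  0.20925519] -2.9584841102324413 -87.764228665951
```

View pics/w13.png

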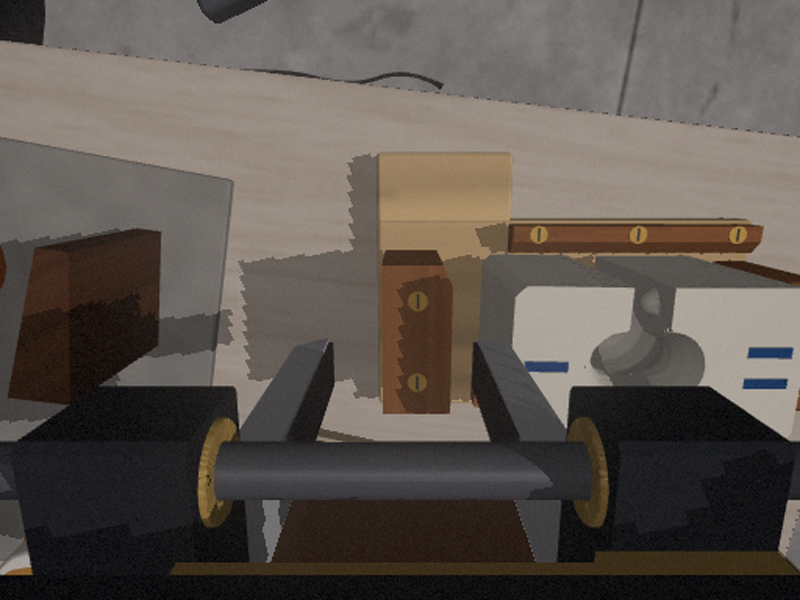

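```bash
python3 - <<'E'
from ortho import *
c=np.load("w13.npy",allow_pickle=True).item()
O=.5379*ex+.3005*ey
def P(u,v,z): return ray(c,[(u+.5)*.64-.5,(v+.5)*.64-.5],z)[0]
def f(p): d=(p-O)*1000; return (d@ex).round(1),(d@ey).round(1)
Ti=np.linalg.inv(c["T"]@np.linalg.inv(c["hand_eye"]))
for n,p in dict(back1=(514,300,.092),back2=(514,390,.092),sfaceTop=(450,300,.06),sfacet2=(450,400,.06),jf=(634,300,.092),kf=(675,300,.092)).items():
    w=P(*p); print(n,f(w),(Ti@np.append(w,1))[:3].round(4)*1000)
E
python3 - <<'E'
import cv2
i=cv2.imread("pics/w13.png")[220:450,360:800]
cv2.imwrite("pics/w13c.png",cv2.resize(i,None,fx=1.8,fy=1.8))
E
```

```text
back1 (np.float64(-25.2), np.float64(-47.8)) [22.  40.1 21.9]
back2 (np.float64(8.9), np.float64(-46.2)) [-12.1  41.7  21.9]
sfaceTop (np.float64(-17.8), np.float64(-67.5)) [14.6 20.4 53.9]
sfacet2 (np.float64(27.0), np.float64(-66.6)) [-30.2  21.3  53.9]
jf (np.float64(-25.3), np.float64(-5.3)) [22.  82.7 21.9]
kf (np.float64(-25.3), np.float64(9.3)) [22.  97.2 21.9]
```

View pics/w13c.png

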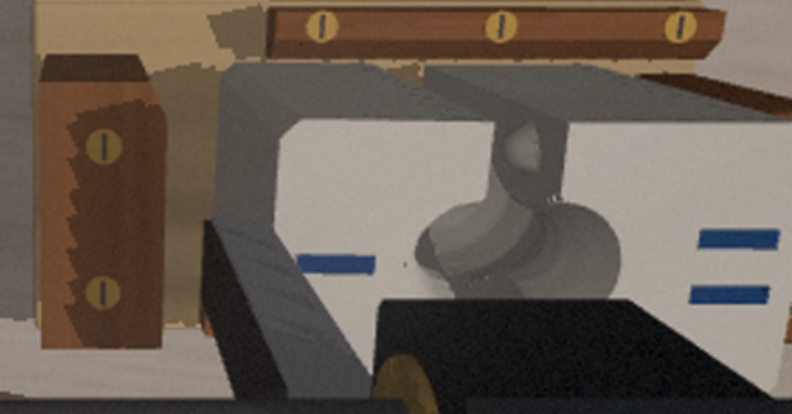

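```bash
python3 -m creep '[[[0,0,0.5],0,0.53],[[0,0,0.9],0,0.53],[[0,0,1.2],0,0.53],[[0,0,1.45],0,0.53],[[0,0,1.55],0,0.53],[[0,0,1.55],0,0.53],[[0,0,1.55],0,0.53]]'
```

```text
time_s: 20.7
ee_pos: [0.5754, -0.0187, 0.0367]
eef_rot: [3.141, 0.001, 2.731]
force: [0.2, 0.4, -0.0]
grip_width: 0.0498
```

```bash
python3 -m creep '[[[0,0.04,0],0,0.53],[[0,0.08,0],0,0.53],[[0,0.12,0],0,0.53],[[0,0.16,0],0,0.53],[[0,0.2,0],0,0.53],[[0,0.24,0],0,0.53],[[0,0.28,0],0,0.53],[[0,0.28,0],0,0.53]]'
python3 - <<'E'
from ortho import *
c=grab("wrist"); cv2.imwrite("pics/w14.png",cv2.resize(c["img"][120:290,200:,::-1],None,fx=2.5,fy=2.5,interpolation=cv2.INTER_CUBIC))
E
```

```text
time_s: 21.5
ee_pos: [0.5806, -0.0055, 0.0359]
eef_rot: [3.142, -0.0, 2.731]
force: [-0.1, -0.3, -0.3]
grip_width: 0.0497
```

View pics/w14.png

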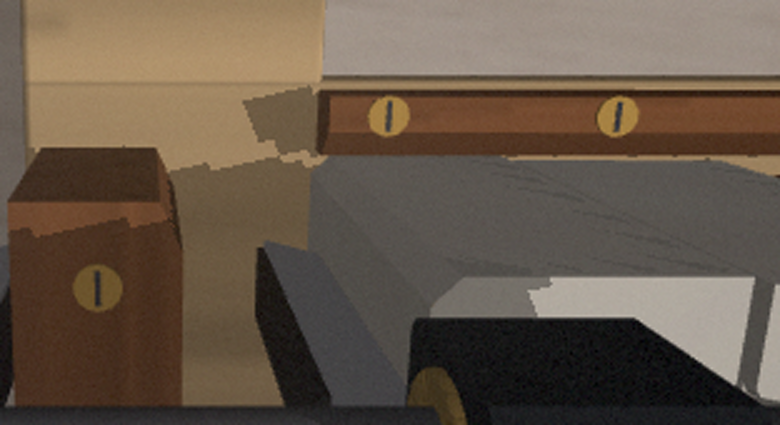

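```bash
python3 -m creep '[[[0,0.03,0],0,0.53],[[0,0.05,0],0,0.53],[[0,0.07,0],0,0.53],[[0,0.07,0],0,0.53]]'; python3 -m creep '[[[0,0.02,0],0,0.53],[[0,0.04,0],0,0.53],[[0,0.04,0],0,0.53]]';
```

```text
time_s: 21.95
ee_pos: [0.5813, -0.0037, 0.0358]
eef_rot: [-3.139, -0.001, 2.731]
force: [-6.0, -8.6, 1.5]
grip_width: 0.0498
time_s: 22.25
ee_pos: [0.5814, -0.0036, 0.0357]
eef_rot: [-3.137, -0.002, 2.73]
force: [-12.2, -23.2, 5.6]
grip_width: 0.0502
```

```bash
python3 - <<'E'
from ortho import *
c=grab("wrist"); cv2.imwrite("pics/w15.png",cv2.resize(c["img"][120:290,200:,::-1],None,fx=2.5,fy=2.5,interpolation=cv2.INTER_CUBIC))
E
```

```text
(no output)
```

View pics/w15.png

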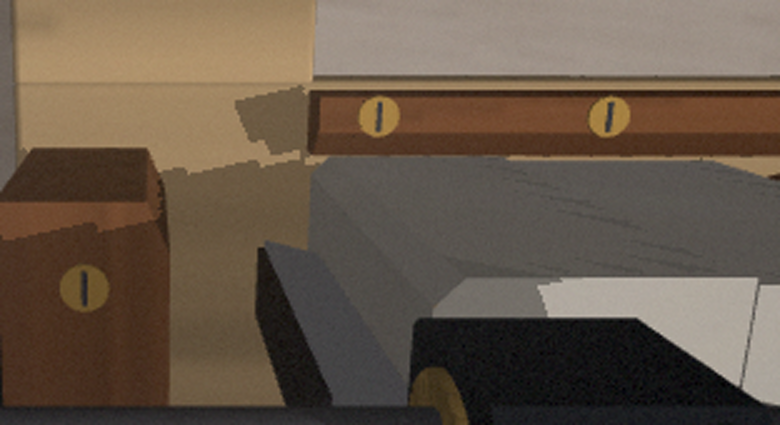

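The stall is the outer finger touching the seat's outside (opening 50 mm ≈ seat thickness + travel). Back off, open wider, push again.

```bash
python3 -m creep '[[[0,-0.1,0],0,0.53],[[0,-0.24,0],0,0.53],[[0,-0.24,0],0,0.66],[[0,-0.24,0],0,0.66],[[0,-0.24,0],0,0.66],[[0,-0.2,0],0,0.66],[[0,-0.17,0],0,0.66],[[0,-0.15,0],0,0.66],[[0,-0.15,0],0,0.66]]'; python3 -m creep '[[[0,0.02,0],0,0.66],[[0,0.04,0],0,0.66],[[0,0.04,0],0,0.66]]';python3 -m creep '[[[0,0.02,0],0,0.66],[[0,0.04,0],0,0.66],[[0,0.04,0],0,0.66]]'
```

```text
time_s: 23.2
ee_pos: [0.5796, -0.0077, 0.0358]
eef_rot: [-3.141, -0.0, 2.731]
force: [-0.8, -2.3, -1.2]
grip_width: 0.0618
time_s: 23.5
ee_pos: [0.5803, -0.0063, 0.0359]
eef_rot: [-3.141, -0.0, 2.731]
force: [-2.2, -8.1, 0.5]
grip_width: 0.062
time_s: 23.8
ee_pos: [0.5809, -0.0049, 0.036]
eef_rot: [-3.14, -0.001, 2.731]
force: [-5.7, -11.0, 2.2]
grip_width: 0.0618
```

```bash
python3 -m creep '[[[0,-0.1,0],0,0.66],[[0,-0.25,0],0,0.66],[[0,-0.25,-0.3],0,0.62],[[0,-0.25,-1],0,0.62],[[0,-0.25,-2],0,0.62],[[0.3,-0.25,-3],0,0.8],[[0.6,0.3,-4],0,1],[[1,1,-4],0,1],[[1,1,-4],0,1],[[1,1,-4],0,1]]'
python3 - <<'E'
from ortho import *
c=grab("wrist"); cv2.imwrite("pics/w16.png",cv2.resize(c["img"][:,:,::-1],(800,600),interpolation=cv2.INTER_CUBIC))
np.save("w16.npy",dict(c),allow_pickle=True)
o=telemetry.get_obs();print(o["ee_pos"],o["eef_rot"])
E
```

```text
time_s: 24.8
ee_pos: [0.5553, 0.0626, 0.2371]
eef_rot: [3.141, 0.001, 2.733]
force: [-0.1, -0.6, 1.2]
grip_width: 0.0927
[0.55527926 0.06184912 0.23635484] [3.14149249e+00 2.12617017e-04 2.73163897e+00]
```

View pics/w16.png

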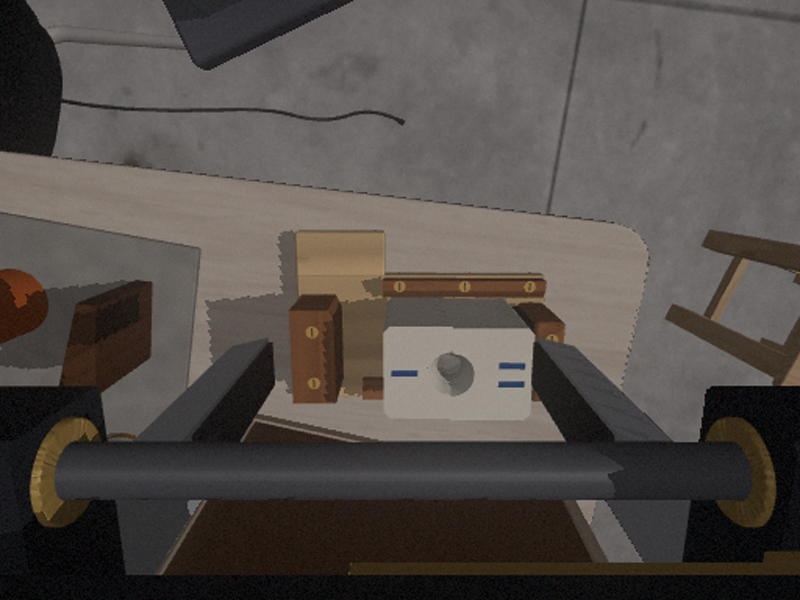

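```bash
python3 -m creep '[[[0,-0.4,0],1.05,1],[[0,-0.8,0],2.1,0.9],[[-0.1,-1.2,0.2],3.15,0.85],[[-0.2,-1.7,0.4],4.2,0.85],[[-0.3,-2.2,0.6],5.25,0.85],[[-0.4,-2.7,0.8],6.3,0.85],[[-0.5,-3.2,1],7.35,0.85],[[-0.6,-3.6,1.2],8.4,0.85],[[-0.8,-3.97,1.4],9.45,0.85],[[-0.8,-3.97,1.6],10.5,0.85],[[-0.8,-3.97,1.7],11.5,0.85],[[-0.8,-3.97,1.7],12.15,0.85]]'
python3 - <<'E'
from ortho import *
c=grab("wrist"); cv2.imwrite("pics/w17.png",cv2.resize(c["img"][:,:,::-1],(800,600),interpolation=cv2.INTER_CUBIC))
np.save("w17.npy",dict(c),allow_pickle=True)
o=telemetry.get_obs();print(o["ee_pos"],o["eef_rot"],o["grip_width"])
E
```

```text
time_s: 26.05
ee_pos: [0.512, -0.1373, 0.1497]
eef_rot: [-3.139, 0.001, 1.027]
force: [0.3, 0.7, 0.6]
grip_width: 0.0798
[ 0.51221479 -0.13719074  0.15015128] [-3.13982354e+00  4.22680013e-04  1.02315054e+00] 0.08020905836289739
```

View pics/w17.png

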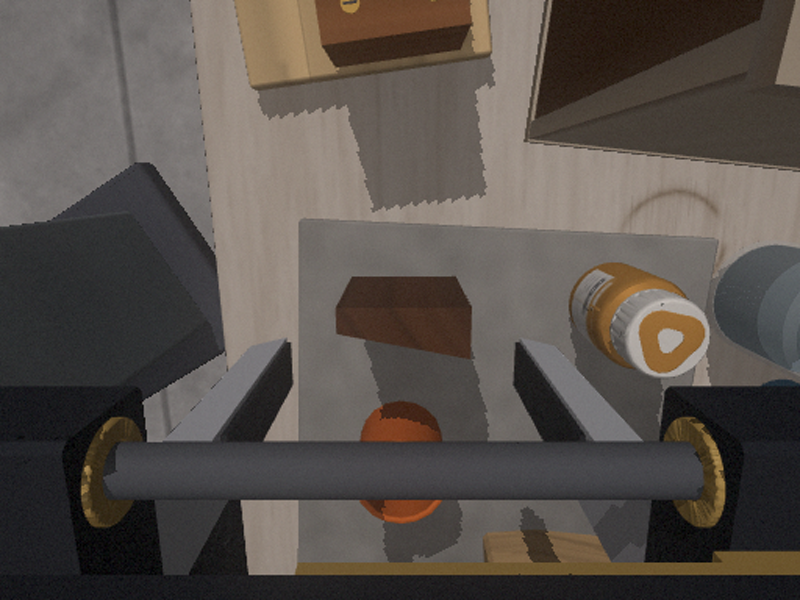

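```bash
python3 - <<'E'
from ortho import *
c=np.load("w17.npy",allow_pickle=True).item()
def P(u,v,z): return ray(c,[(u+.5)*.64-.5,(v+.5)*.64-.5],z)[0]
Ti=np.linalg.inv(c["T"]@np.linalg.inv(c["hand_eye"]))
for p in [(336,307),(472,306),(473,358),(336,333)]:
    print(p,((Ti@np.append(P(*p,.085),1))[:3]*1000).round(1))
E
```

```text
(336, 307) [ 10.3 -28.7  64.8]
(472, 306) [10.8 31.  64.6]
(473, 358) [-13.2  32.2  64.6]
(336, 333) [ -1.6 -29.   64.8]
```

```bash
python3 -m creep '[[[0.03,0.02,0.6],0,0.85],[[0.03,0.02,1.3],0,0.85],[[0.03,0.02,1.9],0,0.85],[[0.03,0.02,1.9],0,0.85],[[0.03,0.02,1.9],0,0.4],[[0.03,0.02,1.9],0,0.4],[[0.03,0.02,1.9],0,0.4],[[0.03,0.02,1.9],0,0.4],[[0.03,0.02,1.9],0,0.4],[[0.03,0.02,1.9],0,0.4]]' 30; python3 -m creep '[[[0,0,-0.3],0,0.4],[[0,0,-1.1],0,0.4],[[0,0,-2],0,0.4],[[0,0,-2.2],0,0.4],[[0,0,-2.2],0,0.4]]'
python3 - <<'E'
from ortho import *
c=grab("wrist"); cv2.imwrite("pics/w18.png",cv2.resize(c["img"][:,:,::-1],(800,600),interpolation=cv2.INTER_CUBIC))
np.save("w18.npy",dict(c),allow_pickle=True)
o=telemetry.get_obs();print(o["ee_pos"],o["eef_rot"],o["grip_width"])
E
```

```text
time_s: 27.1
ee_pos: [0.5152, -0.1357, 0.0575]
eef_rot: [3.139, -0.0, 1.035]
force: [-1.3, -1.6, 7.6]
grip_width: 0.0595
time_s: 27.6
ee_pos: [0.5151, -0.1355, 0.1679]
eef_rot: [3.138, -0.001, 1.035]
force: [-0.7, -0.0, -1.7]
grip_width: 0.0597
[ 0.51442838 -0.13532181  0.16594758] [ 3.14082415e+00 -1.31293630e-04  1.03467624e+00] 0.05988180909957473
```

View pics/w18.png

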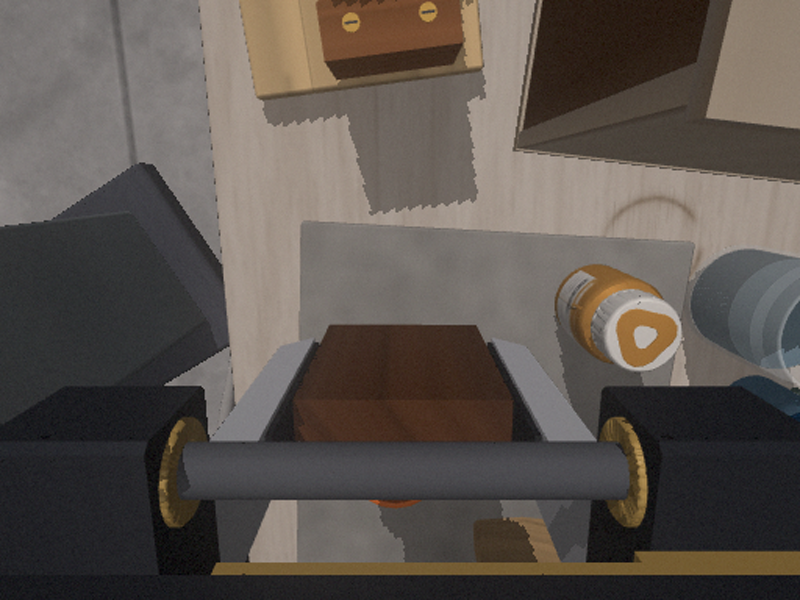

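```bash
python3 -m creep '[[[0.4,-0.4,0],-0.3,0.4],[[1,-0.63,0],-0.6,0.4],[[1.8,-0.63,0],-0.9,0.4],[[2.6,-0.63,0],-0.9,0.4],[[3.2,-0.63,0],-0.9,0.4],[[3.43,-0.63,0],-0.9,0.4],[[3.43,-0.63,0],-0.9,0.4],[[3.43,-0.63,0],-0.9,0.4]]'
python3 - <<'E'
from ortho import *
c=grab("wrist"); cv2.imwrite("pics/w19.png",cv2.resize(c["img"][:,:,::-1],(800,600),interpolation=cv2.INTER_CUBIC))
np.save("w19.npy",dict(c),allow_pickle=True)
O=.5379*ex+.3005*ey
o=telemetry.get_obs();d=(o["ee_pos"]-O)*1000;print(o["ee_pos"],o["eef_rot"],d@ex,d@ey)
E
```

```text
time_s: 28.45
ee_pos: [0.5744, 0.0273, 0.165]
eef_rot: [-3.14, 0.001, 1.16]
force: [0.0, -1.2, -0.3]
grip_width: 0.0598
[0.57442521 0.02705357 0.16534277] [-3.14059826e+00  6.07336475e-04  1.15923153e+00] -22.038155217806832 -46.36859514545886
```

View pics/w19.png

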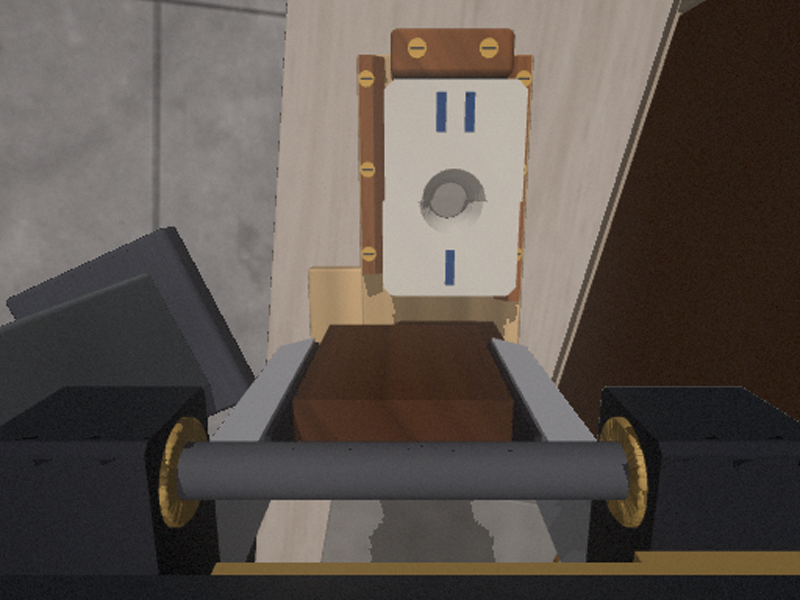

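```bash
python3 - <<'E'
from ortho import *
c=np.load("w19.npy",allow_pickle=True).item()
O=.5379*ex+.3005*ey
def P(u,v,z): return ray(c,[(u+.5)*.64-.5,(v+.5)*.64-.5],z)[0]
def f(p): d=(p-O)*1000; return (d@ex).round(1),(d@ey).round(1)
for n,p in dict(back=(450,296,.092),back2=(400,296,.092),bsqL=(296,401,.1928),bsqR=(510,401,.1928),hole=(453,201,.092),kb=(455,80,.092),screw=(453,48,.07),railfront=(369,275,.024),l1=(384,120,.092),r1=(527,120,.092),l2=(385,260,.092),r2=(521,260,.092)).items(): print(n,f(P(*p)))
E
```

```text
back (np.float64(-0.2), np.float64(-32.8))
back2 (np.float64(-22.8), np.float64(-32.8))
bsqL (np.float64(-50.1), np.float64(-39.2))
bsqR (np.float64(7.5), np.float64(-39.2))
hole (np.float64(0.3), np.float64(9.5))
kb (np.float64(0.0), np.float64(58.8))
screw (np.float64(0.8), np.float64(75.9))
railfront (np.float64(-41.3), np.float64(-35.6))
l1 (np.float64(-29.5), np.float64(43.0))
r1 (np.float64(30.6), np.float64(43.0))
l2 (np.float64(-29.5), np.float64(-16.4))
r2 (np.float64(31.1), np.float64(-16.4))
```

```bash
python3 -m creep '[[[0.03,0,0.6],0,0.4],[[0.03,0,1.2],0,0.4],[[0.03,0,1.7],0,0.4],[[0.03,0,1.95],0,0.4],[[0.03,0,2.06],0,0.4],[[0.03,0,2.06],0,0.4]]';  python3 -m creep '[[[0,0,0.02],0,0.4],[[0,0,0.04],0,0.4],[[0,0,0.04],0,0.4]]'
```

```text
time_s: 29.1
ee_pos: [0.5757, 0.0291, 0.0631]
eef_rot: [3.142, 0.0, 1.16]
force: [0.3, 0.3, -0.6]
grip_width: 0.0597
time_s: 29.4
ee_pos: [0.5759, 0.0296, 0.0615]
eef_rot: [3.141, -0.0, 1.16]
force: [0.2, 0.1, -0.1]
grip_width: 0.0597
```

```bash
python3 -m creep '[[[0,0,0.02],0,0.4],[[0,0,0.04],0,0.4],[[0,0,0.04],0,0.4]]';  python3 -m creep '[[[0,0,0.01],0,0.4],[[0,0,0.02],0,0.4],[[0,0,0.02],0,0.4]]'
```

```text
time_s: 29.7
ee_pos: [0.576, 0.0296, 0.0595]
eef_rot: [3.141, -0.0, 1.16]
force: [-0.5, -0.3, 4.5]
grip_width: 0.0598
time_s: 30.0
ee_pos: [0.5763, 0.0296, 0.0595]
eef_rot: [3.14, -0.001, 1.16]
force: [-3.5, 1.3, 14.2]
grip_width: 0.0598
```

```bash
python3 -m creep '[[[0,0,-0.03],0,0.4],[[0,0,-0.03],0,0.72],[[0,0,-0.03],0,0.72],[[0,0,-0.03],0,0.72],[[0,0,-0.03],0,0.72],[[0,0,-0.5],0,0.72],[[0,0,-1.3],0,0.72],[[0,-0.6,-1.6],0,0.3],[[0.02,-1.05,-1.6],0,0],[[0.02,-1.05,-1.6],0,0],[[0.02,-1.05,-1.6],0,0],[[0.02,-1.05,-1.6],0,0]]' 30
python3 - <<'E'
from ortho import *
c=grab("wrist"); cv2.imwrite("pics/w20.png",cv2.resize(c["img"][:,:,::-1],(800,600),interpolation=cv2.INTER_CUBIC))
np.save("w20.npy",dict(c),allow_pickle=True)
O=.5379*ex+.3005*ey
o=telemetry.get_obs();d=(o["ee_pos"]-O)*1000;print(o["ee_pos"],o["grip_width"],d@ex,d@ey)
E
```

```text
time_s: 31.2
ee_pos: [0.5284, 0.0511, 0.1377]
eef_rot: [-3.142, 0.0, 1.16]
force: [-0.2, -0.9, 0.8]
grip_width: 0.0308
[0.52840517 0.05107547 0.13762017] 0.027161285529099004 -73.82191780736557 -42.716631146857395
```

View pics/w20.png

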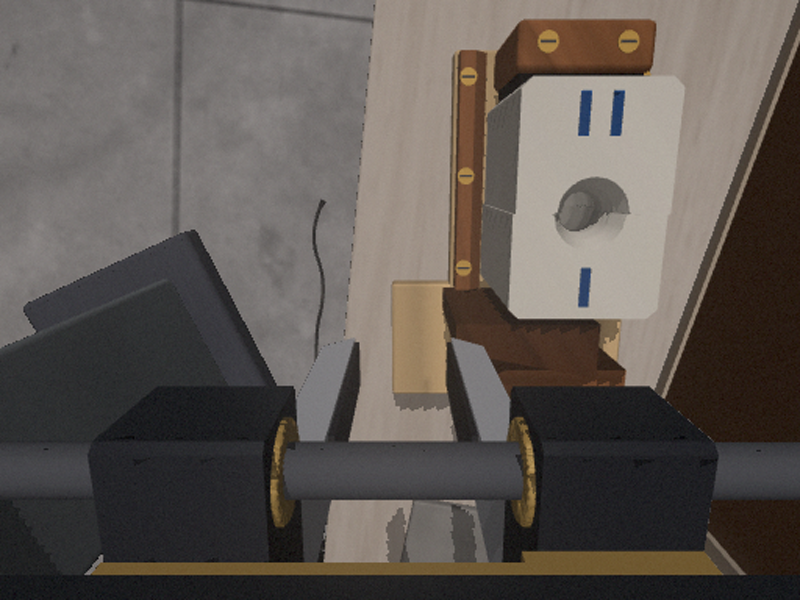

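```bash
python3 -m creep '[[[0,0,0],0,0],[[0,0,0],0,0],[[0,0,0],0,0],[[0,0,0.7],0,0],[[0,0,1.4],0,0],[[0,0,1.85],0,0],[[0,0,1.85],0,0],[[0,0.1,1.85],0,0],[[0,0.2,1.85],0,0],[[0,0.3,1.85],0,0],[[0,0.36,1.85],0,0],[[0,0.36,1.85],0,0]]'
```

```text
time_s: 32.45
ee_pos: [0.545, 0.044, 0.0459]
eef_rot: [3.141, -0.0, 1.16]
force: [-0.4, 0.3, -1.0]
grip_width: 0.0004
```

```bash
python3 -m creep '[[[0,0.06,0],0,0],[[0,0.12,0],0,0],[[0,0.18,0],0,0],[[0,0.22,0],0,0],[[0,0.22,0],0,0]]'; python3 -m creep '[[[0,0.02,0],0,0],[[0,0.05,0],0,0],[[0,0.05,0],0,0]]'
python3 - <<'E'
from ortho import *
c=grab("wrist"); cv2.imwrite("pics/w21.png",cv2.resize(c["img"][:,:,::-1],(800,600),interpolation=cv2.INTER_CUBIC))
O=.5379*ex+.3005*ey
o=telemetry.get_obs();d=(o["ee_pos"]-O)*1000;print(o["ee_pos"],o["grip_width"],d@ex,d@ey,o["force"])
E
```

```text
time_s: 32.95
ee_pos: [0.5547, 0.0397, 0.0454]
eef_rot: [3.142, -0.0, 1.16]
force: [0.7, -0.2, -0.0]
grip_width: 0.0006
time_s: 33.25
ee_pos: [0.5568, 0.0388, 0.0454]
eef_rot: [-3.141, 0.0, 1.16]
force: [-0.7, -0.7, 0.8]
grip_width: 0.0004
[0.55678962 0.03882869 0.04541347] 0.00046415121513292417 -42.90833925797368 -42.61320478972093 [-0.95962017  0.49600253  0.06549492]
```

View pics/w21.png

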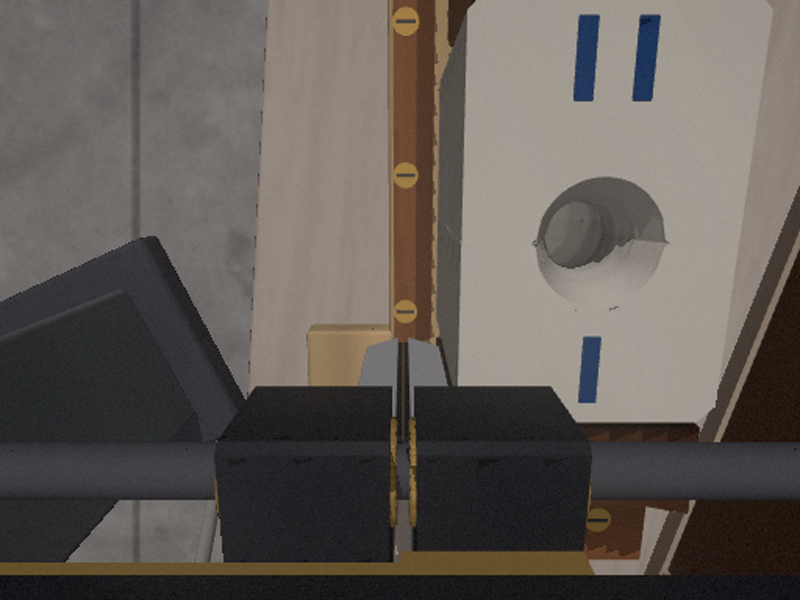

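```bash
python3 -m creep '[[[0,-0.5,-0.3],0,0],[[0,-0.8,-1.2],0,0.1],[[-0.3,-0.8,-2.1],-0.6,0.2],[[-1,-0.8,-2.7],-1.6,0.5],[[-1.8,-0.8,-2.7],-2.6,0.5],[[-2.6,-0.8,-2.7],-3.6,0.5],[[-3.4,-0.6,-2.7],-4.6,0.5],[[-4.2,-0.2,-2.7],-5.6,0.5],[[-5,0.3,-2.7],-6.6,0.5],[[-5.8,0.8,-2.7],-7.7,0.5],[[-6.6,1.2,-2.7],-8.8,0.5],[[-7.16,1.53,-2.7],-9.8,0.5]]'; python3 - <<'E'
from ortho import *
o=telemetry.get_obs();print(o["ee_pos"],o["eef_rot"],o["qpos"])
E
```

```text
time_s: 34.5
ee_pos: [0.4836, -0.3227, 0.1803]
eef_rot: [-3.141, 0.0, 2.524]
force: [0.7, -0.4, -0.6]
grip_width: 0.0467
[ 0.48361819 -0.32270137  0.18033417] [-3.14139476e+00  2.87702242e-04  2.52366433e+00] [-6.51328393e-01  4.06957042e-01  1.48188332e+00 -1.98134144e-04
  1.25245815e+00 -1.60413438e+00]
```

```bash
python3 -m creep '[[[0,0,0],-1,0.5],[[0,0,0],-1.35,0.5],[[0,0,0],-1.35,0.5]]'; python3 - <<'E'
from ortho import *
c=grab("wrist"); cv2.imwrite("pics/w22.png",cv2.resize(c["img"][:,:,::-1],(800,600),interpolation=cv2.INTER_CUBIC))
np.save("w22.npy",dict(c),allow_pickle=True)
o=telemetry.get_obs();print(o["ee_pos"],o["eef_rot"],o["grip_width"])
E
```

```text
time_s: 34.8
ee_pos: [0.4839, -0.3201, 0.1803]
eef_rot: [3.142, -0.0, 2.708]
force: [-0.6, 0.6, 0.2]
grip_width: 0.0469
[ 0.48403533 -0.31993378  0.18044191] [-3.14157846e+00  6.54124985e-05  2.70591175e+00] 0.04699646133750364
```

View pics/w22.png

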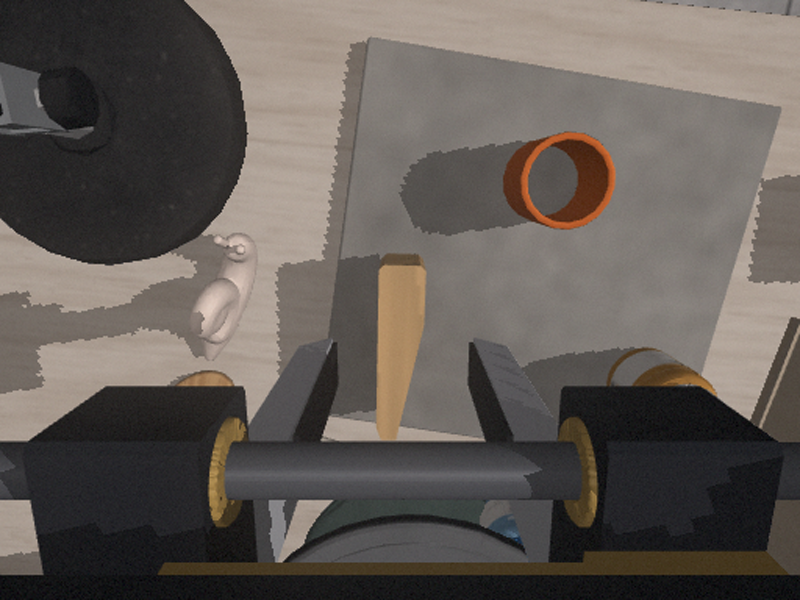

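```bash
python3 - <<'E'
from ortho import *
c=np.load("w22.npy",allow_pickle=True).item()
def P(u,v,z): return ray(c,[(u+.5)*.64-.5,(v+.5)*.64-.5],z)[0]
Ti=np.linalg.inv(c["T"]@np.linalg.inv(c["hand_eye"]))
for p in [(378,267),(426,267),(426,333),(379,437),(396,437)]:
    print(p,((Ti@np.append(P(*p,.055),1))[:3]*1000).round(1))
E
```

```text
(378, 267) [ 16.5 -12.7 125.3]
(426, 267) [ 16.6  13.6 125.3]
(426, 333) [-21.1  14.  125.3]
(379, 437) [-85.2 -13.2 125.3]
(396, 437) [-85.2  -3.1 125.3]
```

```bash
python3 -m creep '[[[0,0,0.9],0,0.5],[[0,0,1.8],0,0.5],[[0,0,2.5],0,0.5],[[0,0,2.88],0,0.5],[[0,0,2.88],0,0.5],[[0,0,2.88],0,0.1],[[0,0,2.88],0,0.1],[[0,0,2.88],0,0.1],[[0,0,2.88],0,0.1],[[0,0,2.88],0,0.1],[[0,0,2.88],0,0.1]]' 55; python3 -m creep '[[[0,0,-0.3],0,0.1],[[0,0,-1],0,0.1],[[0,0,-1.8],0,0.1],[[0,0,-2],0,0.1],[[0,0,-2],0,0.1]]'
python3 - <<'E'
from ortho import *
c=grab("wrist"); cv2.imwrite("pics/w23.png",cv2.resize(c["img"][:,:,::-1],(800,600),interpolation=cv2.INTER_CUBIC))
np.save("w23.npy",dict(c),allow_pickle=True)
o=telemetry.get_obs();print(o["ee_pos"],o["eef_rot"],o["grip_width"])
E
```

```text
time_s: 35.95
ee_pos: [0.4846, -0.3203, 0.0379]
eef_rot: [-3.141, 0.002, 2.707]
force: [-1.8, -0.3, 7.1]
grip_width: 0.0257
time_s: 36.45
ee_pos: [0.4846, -0.3203, 0.1387]
eef_rot: [-3.141, 0.004, 2.707]
force: [0.6, -0.3, -1.3]
grip_width: 0.0256
[ 0.48396022 -0.31987051  0.13672536] [-3.14142227e+00  6.58459682e-04  2.70730538e+00] 0.025775763637838338
```

View pics/w23.png

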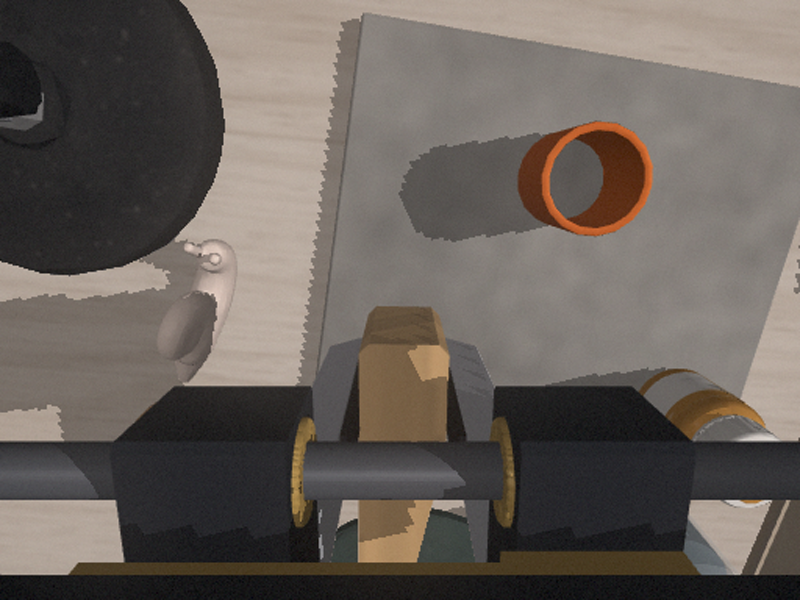

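```bash
python3 -m creep '[[[0.4,0.6,0],-0.17,0.1],[[0.8,1.4,0],-0.17,0.1],[[1.2,2.2,0],-0.17,0.1],[[1.6,3,0],-0.17,0.1],[[2,3.8,0],-0.17,0.1],[[2.4,4.6,0],-0.17,0.1],[[2.8,5.4,0],-0.17,0.1],[[3.2,6.1,0],-0.17,0.1],[[3.55,6.7,0],-0.17,0.1],[[3.64,6.89,0],-0.17,0.1],[[3.64,6.89,0],-0.17,0.1],[[3.64,6.89,0],-0.17,0.1]]'; python3 -m creep '[[[0,0,0],0,0.1]]'
python3 - <<'E'
from ortho import *
c=grab("wrist"); cv2.imwrite("pics/w24.png",cv2.resize(c["img"][:,:,::-1],(800,600),interpolation=cv2.INTER_CUBIC))
np.save("w24.npy",dict(c),allow_pickle=True)
O=.5379*ex+.3005*ey
o=telemetry.get_obs();d=(o["ee_pos"]-O)*1000;print(o["ee_pos"],o["eef_rot"],d@ex,d@ey)
c=grab("scene");cv2.imwrite("pics/s24.png",cv2.resize(c["img"][:,:,::-1],(800,600),interpolation=cv2.INTER_CUBIC))
c=grab("top");cv2.imwrite("pics/t24.png",cv2.resize(c["img"][150:270,90:250,::-1],None,fx=5,fy=5,interpolation=cv2.INTER_CUBIC))
E
```

```text
time_s: 37.7
ee_pos: [0.4637, 0.0684, 0.1358]
eef_rot: [-3.141, -0.001, 2.731]
force: [-1.3, 0.0, -0.9]
grip_width: 0.0258
time_s: 37.8
ee_pos: [0.4639, 0.068, 0.1361]
eef_rot: [-3.141, -0.001, 2.73]
force: [0.7, -0.6, -0.2]
grip_width: 0.0255
[0.4639131  0.06808009 0.13618274] [-3.14129938e+00 -3.85738439e-04  2.72958669e+00] -139.74029189937033 -52.87303555309275
```

View pics/w24.png

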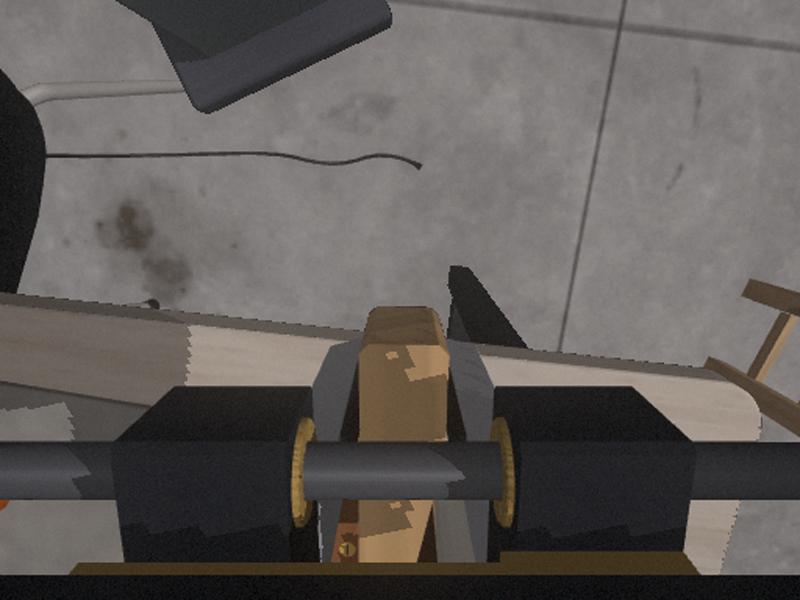

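View pics/t24.png

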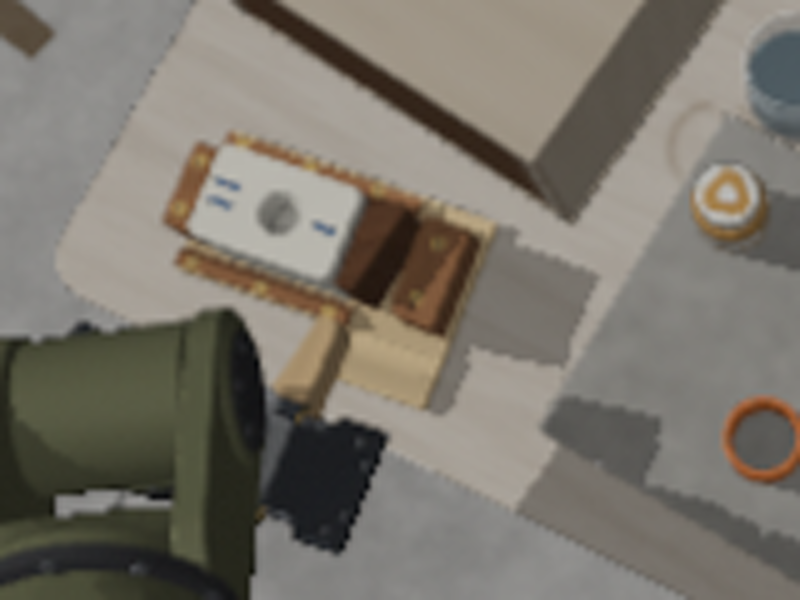

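```bash
python3 -m creep '[[[0,0.02,0.8],0,0.1],[[0,0.02,1.5],0,0.1],[[0,0.02,1.8],0,0.1],[[0,0.02,1.9],0,0.1],[[0,0.02,1.9],0,0.1],[[0,0.02,1.9],0,0.1]]'; python3 - <<'E'
from ortho import *
O=.5379*ex+.3005*ey
o=telemetry.get_obs();d=(o["ee_pos"]-O)*1000;print(o["ee_pos"],o["eef_rot"],d@ex,d@ey,o["force"])
c=grab("top");cv2.imwrite("pics/t25.png",cv2.resize(c["img"][150:270,90:250,::-1],None,fx=5,fy=5,interpolation=cv2.INTER_CUBIC))
c=grab("wrist");cv2.imwrite("pics/w25.png",cv2.resize(c["img"][180:,100:400,::-1],None,fx=2.5,fy=2.5,interpolation=cv2.INTER_CUBIC))
E
```

```text
time_s: 38.55
ee_pos: [0.4648, 0.07, 0.0424]
eef_rot: [3.141, 0.001, 2.731]
force: [0.2, -0.7, -0.7]
grip_width: 0.0255
[0.46484883 0.06998366 0.04238015] [3.14090775e+00 1.29785861e-03 2.73090780e+00] -139.64233078782786 -50.75418006925769 [ 0.19135566 -0.70788714 -0.72391113]
```

View pics/t25.png

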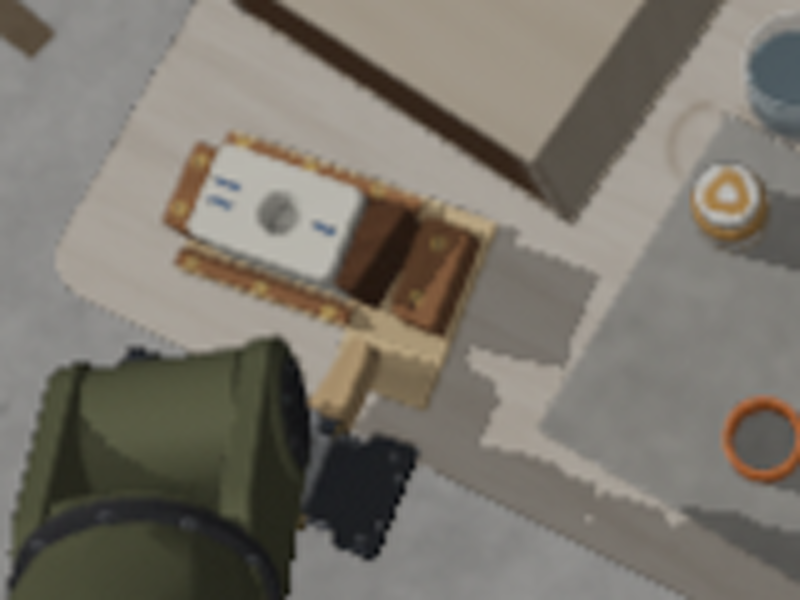

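View pics/w25.png

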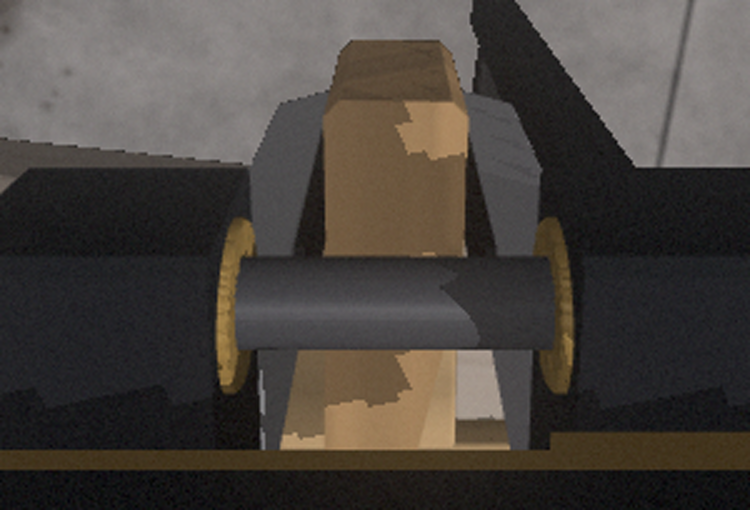

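```bash
python3 -m creep '[[[-0.05,-0.025,0.02],0,0.1],[[-0.15,-0.025,0.02],0,0.1],[[-0.25,-0.025,0.02],0,0.1],[[-0.35,-0.025,0.02],0,0.1],[[-0.45,-0.025,0.02],0,0.1],[[-0.55,-0.025,0.02],0,0.1],[[-0.6,-0.025,0.02],0,0.1],[[-0.6,-0.025,0.02],0,0.1]]'; python3 - <<'E'
from ortho import *
O=.5379*ex+.3005*ey
o=telemetry.get_obs();d=(o["ee_pos"]-O)*1000;print(o["ee_pos"],o["eef_rot"],d@ex,d@ey,o["force"])
c=grab("top");cv2.imwrite("pics/t26.png",cv2.resize(c["img"][150:270,90:250,::-1],None,fx=5,fy=5,interpolation=cv2.INTER_CUBIC))
E
```

```text
time_s: 39.45
ee_pos: [0.4915, 0.0568, 0.0404]
eef_rot: [-3.142, -0.0, 2.731]
force: [-0.3, 0.1, -0.5]
grip_width: 0.0258
[0.49147766 0.05682832 0.04036559] [-3.14154924e+00 -8.41468615e-05  2.73090568e+00] -109.97565595450492 -52.18466394674021 [-0.33911546  0.10383297 -0.47361763]
```

View pics/t26.png

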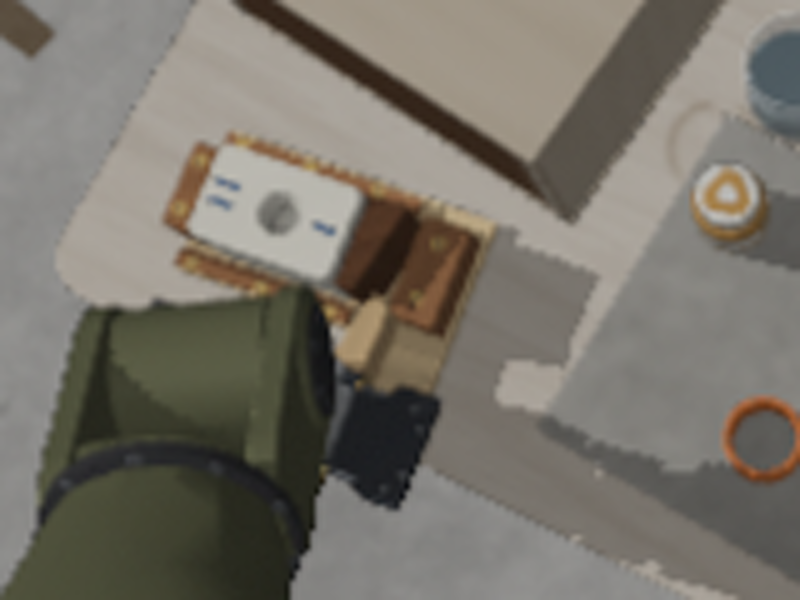

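```bash
python3 -m creep '[[[-0.08,0,0],0,0.1],[[-0.16,0,0],0,0.1],[[-0.24,0,0],0,0.1],[[-0.32,0,0],0,0.1],[[-0.4,0,0],0,0.1],[[-0.4,0,0],0,0.1]]'; python3 -m creep '[[[-0.06,0,0],0,0.1],[[-0.12,0,0],0,0.1],[[-0.18,0,0],0,0.1],[[-0.24,0,0],0,0.1],[[-0.24,0,0],0,0.1]]'
```

```text
time_s: 40.1
ee_pos: [0.51, 0.0488, 0.0404]
eef_rot: [3.142, 0.0, 2.731]
force: [-0.5, 0.4, -0.1]
grip_width: 0.0256
time_s: 40.6
ee_pos: [0.5209, 0.044, 0.0405]
eef_rot: [3.142, 0.0, 2.731]
force: [0.7, -1.2, -0.6]
grip_width: 0.0257
```

```bash
python3 -m creep '[[[-0.05,0,0],0,0.1],[[-0.1,0,0],0,0.1],[[-0.15,0,0],0,0.1],[[-0.15,0,0],0,0.1]]'; python3 -m creep '[[[-0.04,0,0],0,0.1],[[-0.08,0,0],0,0.1],[[-0.08,0,0],0,0.1]]'; python3 - <<'E'
from ortho import *
O=.5379*ex+.3005*ey
o=telemetry.get_obs();d=(o["ee_pos"]-O)*1000;print(d@ex,d@ey,o["force"]@ex,o["force"]@ey)
c=grab("top");cv2.imwrite("pics/t27.png",cv2.resize(c["img"][150:270,90:250,::-1],None,fx=5,fy=5,interpolation=cv2.INTER_CUBIC))
E
```

```text
time_s: 41.0
ee_pos: [0.5277, 0.0411, 0.0404]
eef_rot: [3.142, 0.0, 2.731]
force: [0.2, 0.8, -1.3]
grip_width: 0.0258
time_s: 41.3
ee_pos: [0.531, 0.0393, 0.0402]
eef_rot: [-3.141, -0.001, 2.731]
force: [-2.9, -2.7, -2.3]
grip_width: 0.0257
-66.79437757770819 -52.46154342843788 -1.5681217393833837 -3.638610876795976
```

View pics/t27.png

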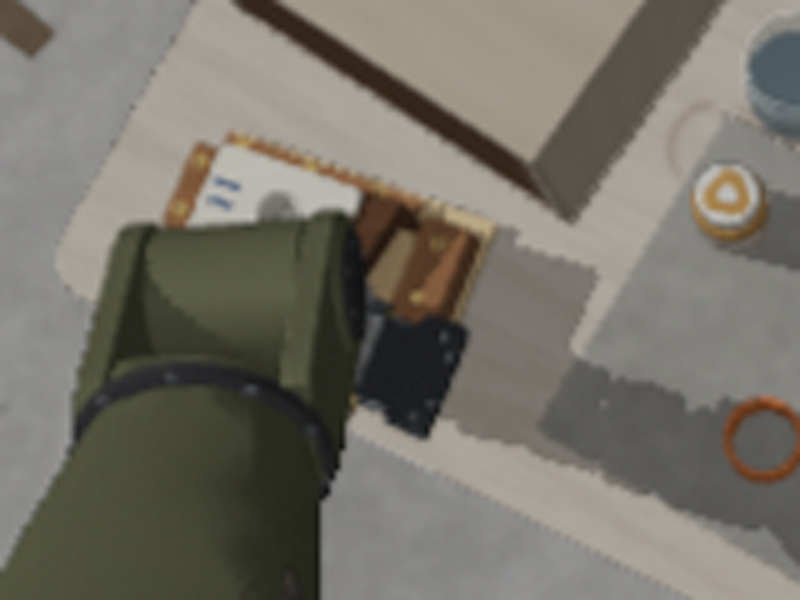

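```bash
python3 -m creep '[[[-0.04,0,0],0,0.1],[[-0.08,0,0],0,0.1],[[-0.08,0,0],0,0.1]]' 60; python3 -m creep '[[[-0.04,0,0],0,0.1],[[-0.08,0,0],0,0.1],[[-0.08,0,0],0,0.1]]'; python3 - <<'E'
from ortho import *
O=.5379*ex+.3005*ey
o=telemetry.get_obs();d=(o["ee_pos"]-O)*1000;print(d@ex,d@ey,o["force"]@ex,o["force"]@ey)
E
```

```text
time_s: 41.65
ee_pos: [0.5345, 0.0377, 0.0402]
eef_rot: [-3.141, -0.001, 2.731]
force: [-3.5, -4.2, -2.1]
grip_width: 0.0256
time_s: 41.95
ee_pos: [0.5379, 0.0361, 0.0401]
eef_rot: [-3.14, -0.002, 2.731]
force: [-6.3, -5.0, -0.7]
grip_width: 0.0259
-59.15092778518993 -52.71420801802514 -3.842192231038947 -7.073628395031055
```

```bash
python3 -m creep '[[[-0.02,-0.02,0],0,0.1],[[-0.06,-0.03,0],0,0.1],[[-0.1,-0.03,0],0,0.1],[[-0.1,-0.03,0],0,0.1]]'; python3 - <<'E'
from ortho import *
O=.5379*ex+.3005*ey
o=telemetry.get_obs();d=(o["ee_pos"]-O)*1000;print(d@ex,d@ey,o["force"]@ex,o["force"]@ey)
E
python3 -m creep '[[[-0.04,0,0],0,0.1],[[-0.08,0,0],0,0.1],[[-0.08,0,0],0,0.1]]'; python3 - <<'E'
from ortho import *
O=.5379*ex+.3005*ey
o=telemetry.get_obs();d=(o["ee_pos"]-O)*1000;print(d@ex,d@ey,o["force"]@ex,o["force"]@ey)
E
```

```text
time_s: 42.35
ee_pos: [0.5418, 0.0334, 0.0402]
eef_rot: [-3.141, -0.002, 2.732]
force: [-8.5, 1.9, 1.5]
grip_width: 0.0259
-54.52528529336151 -53.593020103054165 -8.50237066211001 -1.6746923403136806
time_s: 42.65
ee_pos: [0.5453, 0.0316, 0.0402]
eef_rot: [-3.141, -0.002, 2.732]
force: [-10.7, -1.3, 2.8]
grip_width: 0.0256
-50.60117488605776 -53.85062622858127 -9.321584738824445 -5.433914028957331
```

```bash
python3 -m creep '[[[-0.03,0,0],0,0.1],[[-0.06,0,0],0,0.1],[[-0.06,0,0],0,0.1],[[-0.06,0,0],0,0.1]]'; python3 - <<'E'
from ortho import *
O=.5379*ex+.3005*ey
o=telemetry.get_obs();d=(o["ee_pos"]-O)*1000;print(d@ex,d@ey,o["force"]@ex,o["force"]@ey)
E
```

```text
time_s: 43.05
ee_pos: [0.5477, 0.0304, 0.0402]
eef_rot: [-3.14, -0.003, 2.732]
force: [-12.7, -1.4, 4.5]
grip_width: 0.0256
-47.889649836198316 -54.00130736479282 -11.083370109495545 -6.325770097436454
```

```bash
python3 -m creep '[[[0,0,0],0,0.34],[[0,0,0],0,0.34],[[0,0,0],0,0.34],[[0,0,-0.3],0,0.34],[[0,0,-1],0,0.34],[[0,0,-2],0,0.34],[[0.8,0.4,-3],0,0.6],[[1.2,1,-3.8],0,1],[[1.2,1.4,-3.8],0,1],[[1.2,1.4,-3.8],0,1],[[1.2,1.4,-3.8],0,1]]'; python3 - <<'E'
from ortho import *
c=grab("wrist"); cv2.imwrite("pics/w28.png",cv2.resize(c["img"][:,:,::-1],(800,600),interpolation=cv2.INTER_CUBIC))
np.save("w28.npy",dict(c),allow_pickle=True)
o=telemetry.get_obs();print(o["ee_pos"],o["eef_rot"])
E
```

```text
time_s: 44.15
ee_pos: [0.522, 0.1189, 0.2309]
eef_rot: [3.141, 0.001, 2.733]
force: [0.1, -0.3, -0.1]
grip_width: 0.0683
[0.52176657 0.11818443 0.23021459] [ 3.14150421e+00 -2.24188495e-05  2.73152942e+00]
```

View pics/w28.png

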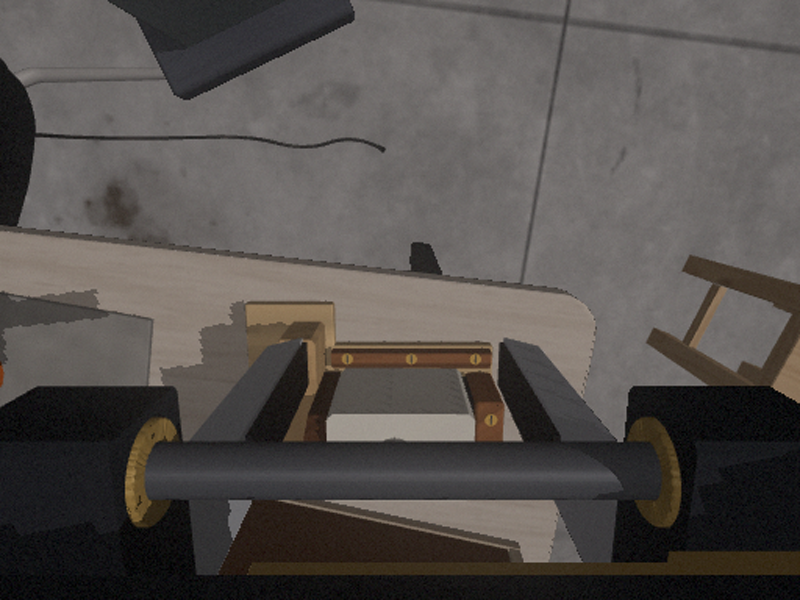

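Move forward for a clear view.

```bash
python3 -m creep '[[[-0.8,-0.5,-0.4],0,1],[[-1.5,-0.9,-0.8],0,1],[[-1.5,-0.9,-0.8],0,1],[[-1.5,-0.9,-0.8],0,1]]'; python3 - <<'E'
from ortho import *
c=grab("wrist"); cv2.imwrite("pics/w29.png",cv2.resize(c["img"][100:290,130:400,::-1],None,fx=2.9,fy=2.9,interpolation=cv2.INTER_CUBIC))
np.save("w29.npy",dict(c),allow_pickle=True)
o=telemetry.get_obs();print(o["ee_pos"],o["eef_rot"])
E
```

```text
time_s: 44.6
ee_pos: [0.5726, 0.0458, 0.2695]
eef_rot: [-3.141, -0.001, 2.729]
force: [-0.6, 0.9, -0.2]
grip_width: 0.0943
[0.57217391 0.04665172 0.26923945] [-3.14097340e+00 -1.78742199e-03  2.72989612e+00]
```

View pics/w29.png

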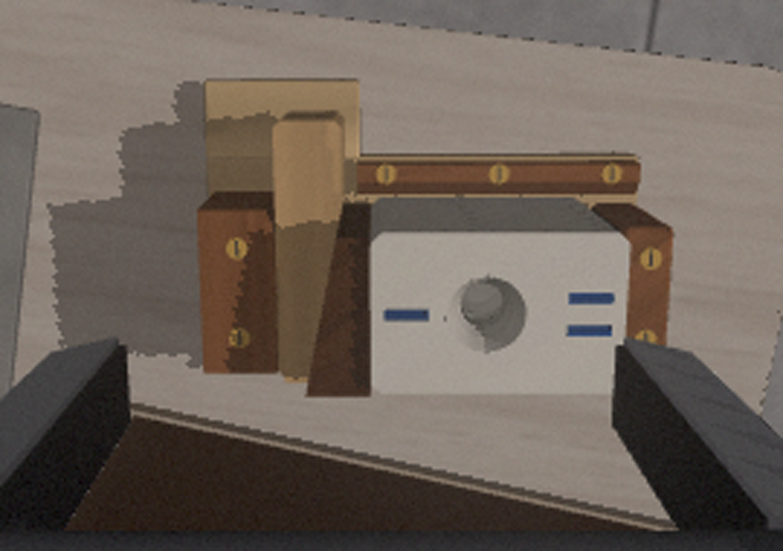

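```bash
python3 - <<'E'
from ortho import *
c=np.load("w29.npy",allow_pickle=True).item()
O=.5379*ex+.3005*ey
def P(u,v,z): return ray(c,[(u+.5)/2.9-.5+130,(v+.5)/2.9-.5+100],z)[0]
def f(p): d=(p-O)*1000; return (d@ex).round(1),(d@ey).round(1)
for n,p in dict(kback=(629,290,.092),sback=(370,300,.092),ftop=(500,233,.092),btop=(500,394,.092),hole=(489,313,.092),headF=(310,122,.057),toe=(295,378,.057),wflat=(276,160,.057),screw1=(651,259,.07),rail=(500,174,.024),bthick=(340,396,.087)).items(): print(n,f(P(*p)))
E
```

```text
kback (np.float64(-8.7), np.float64(62.8))
sback (np.float64(-5.2), np.float64(-29.4))
ftop (np.float64(-29.5), np.float64(16.3))
btop (np.float64(30.4), np.float64(18.0))
hole (np.float64(-0.3), np.float64(13.2))
headF (np.float64(-65.5), np.float64(-52.0))
toe (np.float64(36.4), np.float64(-59.6))
wflat (np.float64(-51.2), np.float64(-65.2))
screw1 (np.float64(-15.1), np.float64(76.4))
rail (np.float64(-41.3), np.float64(24.8))
bthick (np.float64(32.9), np.float64(-40.6))
```

```bash
python3 - <<'E'
from ortho import *
for n in ("w22","w23","w7"):
    c=np.load(n+".npy",allow_pickle=True).item()
    hsv=cv2.cvtColor(c["img"],cv2.COLOR_RGB2HSV)
    W=cloud(c)
    m=(hsv[...,0]<14)&(hsv[...,1]>150)&(abs(W[...,2]-.06)<.004)
    ys,xs=np.nonzero(m)
    p=W[m]; p=p[(abs(p[:,0]-.463)<.05)&(abs(p[:,1]+.214)<.05)]
    A=np.c_[2*p[:,:2],np.ones(len(p))];s=np.linalg.lstsq(A,(p[:,:2]**2).sum(1),rcond=None)[0]
    print(n,len(p),s[:2].round(4),np.sqrt(s[2]+s[0]**2+s[1]**2).round(4))
E
python3 -m creep '[[[0,-0.8,0],0,1],[[0,-1.7,0.2],0,0.8],[[0,-2.6,0.6],0,0.75],[[0,-3.5,1],0,0.75],[[-0.08,-4.4,1.4],0,0.75],[[-0.08,-5.2,1.8],0,0.75],[[-0.08,-5.65,2],0,0.75],[[-0.08,-5.65,2],0,0.75],[[-0.08,-5.65,2],0,0.75]]'
python3 - <<'E'
from ortho import *
c=grab("wrist"); cv2.imwrite("pics/w30.png",cv2.resize(c["img"][:,:,::-1],(800,600),interpolation=cv2.INTER_CUBIC))
o=telemetry.get_obs();print(o["ee_pos"],o["eef_rot"])
E
```

```text
w22 955 [ 0.4633 -0.2159] 0.0227
w23 1355 [ 0.4633 -0.216 ] 0.0227
w7 595 [ 0.4634 -0.2152] 0.0227
time_s: 45.55
ee_pos: [0.4634, -0.2127, 0.1702]
eef_rot: [3.141, -0.001, 2.731]
force: [0.0, -1.1, 0.3]
grip_width: 0.0706
[ 0.46382446 -0.21240439  0.17062754] [3.14138029e+00 7.73635007e-05 2.73188683e+00]
```

View pics/w30.png

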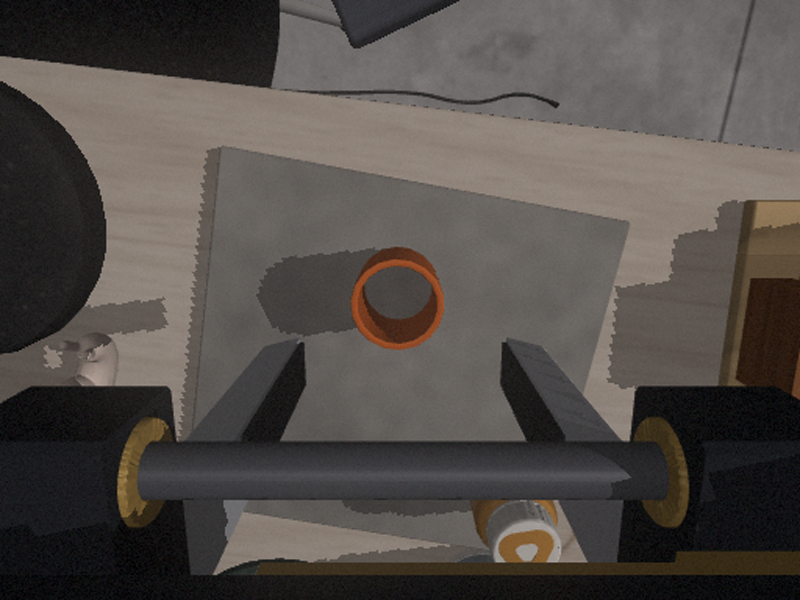

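```bash
python3 -m creep '[[[-0.01,-0.06,0.8],0,0.75],[[-0.01,-0.06,1.6],0,0.75],[[-0.01,-0.06,2.3],0,0.75],[[-0.01,-0.06,2.6],0,0.75],[[-0.01,-0.06,2.6],0,0.75],[[-0.01,-0.06,2.6],0,0.3],[[-0.01,-0.06,2.6],0,0.3],[[-0.01,-0.06,2.6],0,0.3],[[-0.01,-0.06,2.6],0,0.3],[[-0.01,-0.06,2.6],0,0.3],[[-0.01,-0.06,2.6],0,0.3]]' 15; python3 -m creep '[[[0,0,0],0,0.3],[[0,0,-0.5],0,0.3],[[0,0,-1.3],0,0.3],[[0,0,-2.1],0,0.3],[[0,0,-3],0,0.3],[[0,0,-3],0,0.3],[[0,0,-3],0,0.3]]'
python3 - <<'E'
from ortho import *
c=grab("wrist"); cv2.imwrite("pics/w31.png",cv2.resize(c["img"][:,:,::-1],(800,600),interpolation=cv2.INTER_CUBIC))
np.save("w31.npy",dict(c),allow_pickle=True)
o=telemetry.get_obs();print(o["ee_pos"],o["eef_rot"],o["grip_width"])
E
```

```text
time_s: 46.7
ee_pos: [0.4634, -0.2165, 0.0416]
eef_rot: [3.141, 0.002, 2.731]
force: [-1.2, 2.7, 8.0]
grip_width: 0.0487
time_s: 47.4
ee_pos: [0.4629, -0.2165, 0.1912]
eef_rot: [-3.141, 0.002, 2.731]
force: [0.5, 0.8, -0.5]
grip_width: 0.0488
[ 0.46252733 -0.21625607  0.18998573] [ 3.14156804e+00 -3.90528387e-04  2.73101284e+00] 0.0487014441670834
```

View pics/w31.png

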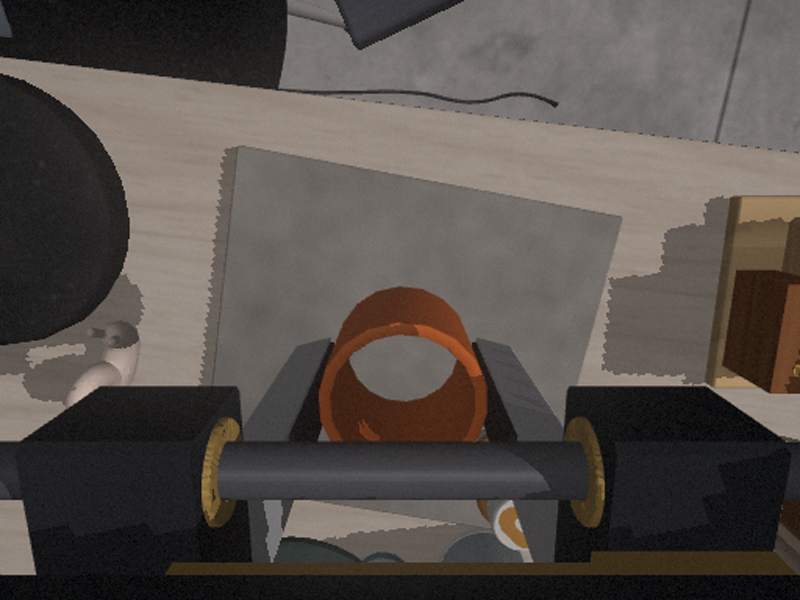

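```bash
python3 -m creep '[[[0,0.7,0],0,0.3],[[0,1.5,0],0,0.3],[[0,2.3,0],0,0.3],[[0,3.1,0],0,0.3],[[0,3.9,0],0,0.3],[[-0.2,4.7,0],0,0.3],[[-0.4,5.5,0],0,0.3],[[-0.56,6.1,0],0,0.3],[[-0.56,6.4,0],0,0.3],[[-0.56,6.54,0],0,0.3],[[-0.56,6.54,0],0,0.3],[[-0.56,6.54,0],0,0.3]]'
python3 - <<'E'
from ortho import *
c=grab("wrist"); cv2.imwrite("pics/w32.png",cv2.resize(c["img"][:,:,::-1],(800,600),interpolation=cv2.INTER_CUBIC))
np.save("w32.npy",dict(c),allow_pickle=True)
O=.5379*ex+.3005*ey
o=telemetry.get_obs();d=(o["ee_pos"]-O)*1000;print(o["ee_pos"],o["eef_rot"],d@ex,d@ey)
E
```

```text
time_s: 48.65
ee_pos: [0.6185, 0.0713, 0.1903]
eef_rot: [-3.141, -0.0, 2.73]
force: [0.3, 0.1, 0.0]
grip_width: 0.0491
[0.61856737 0.07119058 0.190504  ] [-3.14137978e+00 -8.56143871e-05  2.73006295e+00] 0.8128580986241022 11.721319715646727
```

View pics/w32.png

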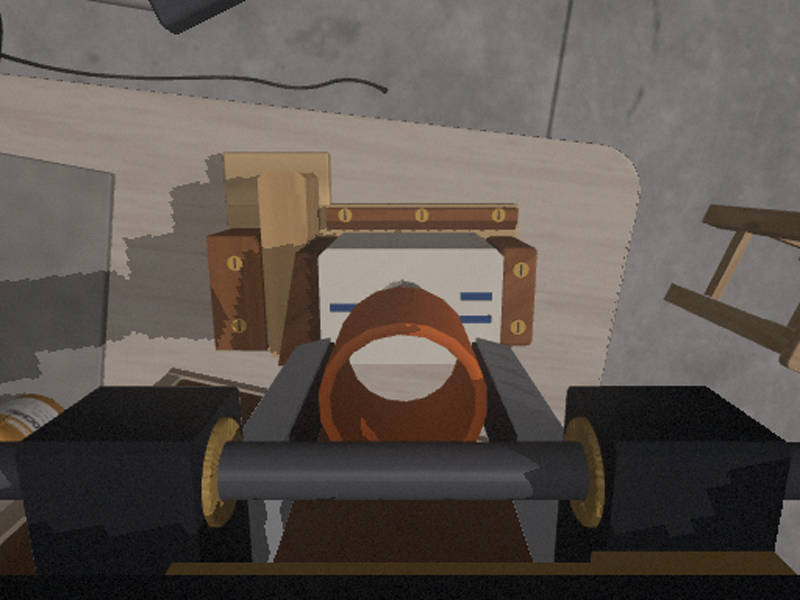

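```bash
python3 - <<'E'
from ortho import *
c=np.load("w32.npy",allow_pickle=True).item()
def P(u,v,z): return ray(c,[(u+.5)*.64-.5,(v+.5)*.64-.5],z)[0]
Ti=np.linalg.inv(c["T"]@np.linalg.inv(c["hand_eye"]))
for p in [(320,265),(504,265),(420,248),(403,283)]:
    print(p,((Ti@np.append(P(*p,.092),1))[:3]*1000).round(1))
E
```

```text
(320, 265) [ 22.  -40.3  98.3]
(504, 265) [22.1 51.  98.3]
(420, 248) [30.5  9.3 98.3]
(403, 283) [13.   0.9 98.3]
```

```bash
python3 -m creep '[[[0,0.02,0.4],0,0.3],[[0,0.02,0.8],0,0.3],[[0,0.02,1.1],0,0.3],[[0,0.02,1.27],0,0.3],[[0,0.02,1.27],0,0.3]]'; python3 -m creep '[[[0,0,0.03],0,0.3],[[0,0,0.04],0,0.3],[[0,0,0.04],0,0.3]]';python3 - <<'E'
from ortho import *
O=.5379*ex+.3005*ey
o=telemetry.get_obs();d=(o["ee_pos"]-O)*1000;print(o["ee_pos"],o["eef_rot"],d@ex,d@ey)
E
```

```text
time_s: 49.2
ee_pos: [0.619, 0.0728, 0.1261]
eef_rot: [-3.141, -0.001, 2.731]
force: [-0.3, 0.7, -0.5]
grip_width: 0.0486
time_s: 49.5
ee_pos: [0.6196, 0.0732, 0.1255]
eef_rot: [3.141, 0.001, 2.731]
force: [-0.5, 0.5, -1.0]
grip_width: 0.0489
[0.61960485 0.07320943 0.12551545] [3.14119762e+00 7.85033099e-04 2.73111915e+00] 0.958085159267673 13.986490880691566
```

```bash
python3 -m creep '[[[0.01,-0.02,0.01],0,0.3],[[0.01,-0.02,0.03],0,0.3],[[0.01,-0.02,0.03],0,0.3]]';python3 -m creep '[[[0,0,0.01],0,0.3],[[0,0,0.02],0,0.3],[[0,0,0.02],0,0.3]]';python3 - <<'E'
from ortho import *
O=.5379*ex+.3005*ey
o=telemetry.get_obs();d=(o["ee_pos"]-O)*1000;print(o["ee_pos"],o["force"],d@ex,d@ey)
E
```

```text
time_s: 49.8
ee_pos: [0.6186, 0.0724, 0.1237]
eef_rot: [3.141, 0.0, 2.731]
force: [-1.0, -0.7, 0.7]
grip_width: 0.0485
time_s: 50.1
ee_pos: [0.6187, 0.0724, 0.1236]
eef_rot: [3.141, 0.001, 2.731]
force: [-3.8, -1.1, 10.7]
grip_width: 0.0494
[0.6186669  0.07241863 0.12358572] [-3.79044292 -1.12883039 10.69965864] 0.41383802076457804 12.886988712409915
```

Contact at the expected height. Ease off and release.

```bash
python3 -m creep '[[[0,0,-0.02],0,0.3],[[0,0,-0.02],0,0.7],[[0,0,-0.02],0,0.7],[[0,0,-0.02],0,0.7],[[0,0,-0.02],0,0.7],[[0,0,-0.5],0,0.7],[[0,0,-1.3],0,0.7],[[0,0,-2.2],0,0.7],[[0.7,0,-2.8],0,0.7],[[1.1,0,-2.8],0,0.9],[[1.1,0,-2.8],0,0.9],[[1.1,0,-2.8],0,0.9]]'
python3 - <<'E'
from ortho import *
c=grab("wrist"); cv2.imwrite("pics/w33.png",cv2.resize(c["img"][:,:,::-1],(800,600),interpolation=cv2.INTER_CUBIC))
np.save("w33.npy",dict(c),allow_pickle=True)
o=telemetry.get_obs();print(o["ee_pos"],o["eef_rot"],o["force"])
E
```

```text
time_s: 51.3
ee_pos: [0.5682, 0.0944, 0.2623]
eef_rot: [-3.141, -0.0, 2.731]
force: [-0.4, -0.8, -0.5]
grip_width: 0.0838
[0.56842757 0.09418375 0.26194836] [-3.14119259e+00 -5.46400660e-04  2.73106004e+00] [ 0.48324363 -0.34603786  0.05769402]
```

View pics/w33.png

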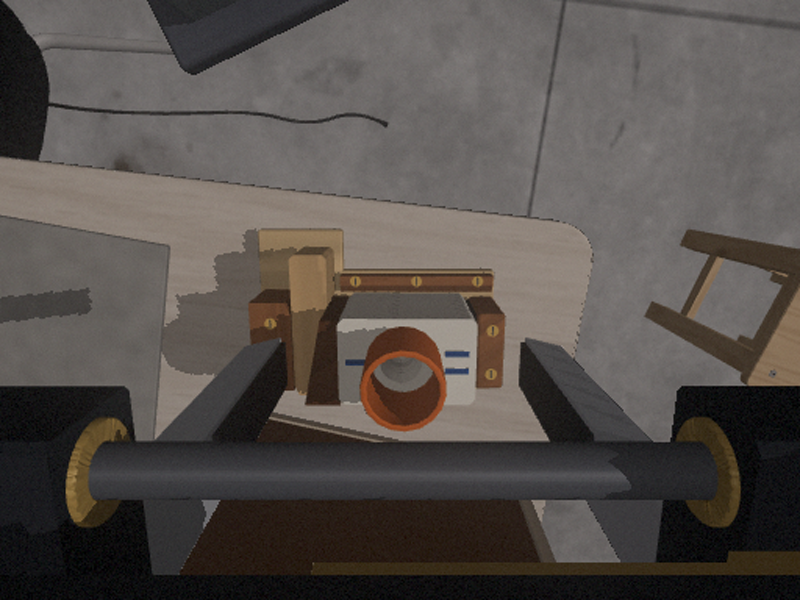

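```bash
python3 -m creep '[[[0.8,0.8,-0.4],0,0.9],[[1.6,1.6,-0.4],0,0.9],[[2.4,2.4,-0.4],0,0.9],[[2.8,3.2,-0.4],0,0.9],[[2.8,4,-0.4],0,0.9],[[2.8,4,-0.4],0,0.9],[[2.8,4,-0.4],0,0.9]]'; python3 - <<'E'
from ortho import *
O=.5379*ex+.3005*ey
def fit(c,z,cen):
    hsv=cv2.cvtColor(c["img"],cv2.COLOR_RGB2HSV);W=cloud(c)
    m=(hsv[...,0]<14)&(hsv[...,1]>150)&(abs(W[...,2]-z)<.004)
    p=W[m];p=p[np.hypot(p[:,0]-cen[0],p[:,1]-cen[1])<.05]
    A=np.c_[2*p[:,:2],np.ones(len(p))];s=np.linalg.lstsq(A,(p[:,:2]**2).sum(1),rcond=None)[0]
    q=np.append(s[:2],0);d=(q-O)*1000
    return len(p),q.round(4),(d@ex).round(1),(d@ey).round(1),np.median(p[:,2]).round(4)
print(fit(np.load("w33.npy",allow_pickle=True).item(),.142,(.6186,.0724)))
c=np.load("w33.npy",allow_pickle=True).item()
def P(u,v,z): return ray(c,[(u+.5)*.64-.5,(v+.5)*.64-.5],z)[0]
for p in [(338,340),(476,340),(420,320),(350,403)]:
    d=(P(*p,.092)-O)*1000;print(p,(d@ex).round(1),(d@ey).round(1))
t=grab("top");print(fit(t,.142,(.6186,.0724)))
cv2.imwrite("pics/t34.png",cv2.resize(t["img"][140:270,90:340,::-1],None,fx=3.2,fy=3.2,interpolation=cv2.INTER_CUBIC))
print(telemetry.get_obs()["ee_pos"])
E
```

```text
time_s: 52.05
ee_pos: [0.5199, 0.3343, 0.2807]
eef_rot: [-3.14, -0.001, 2.732]
force: [0.0, -0.2, -0.2]
grip_width: 0.0849
(734, array([0.6178, 0.0737, 0.    ]), np.float64(-0.8), np.float64(13.7), np.float64(0.1414))
(338, 340) -15.2 -28.6
(476, 340) -15.3 61.8
(420, 320) -28.8 25.0
(350, 403) 29.2 -21.7
(28, array([0.6166, 0.0734, 0.    ]), np.float64(-1.9), np.float64(13.0), np.float64(0.1415))
[0.51994235 0.33323049 0.28127598]
```

View pics/t34.png

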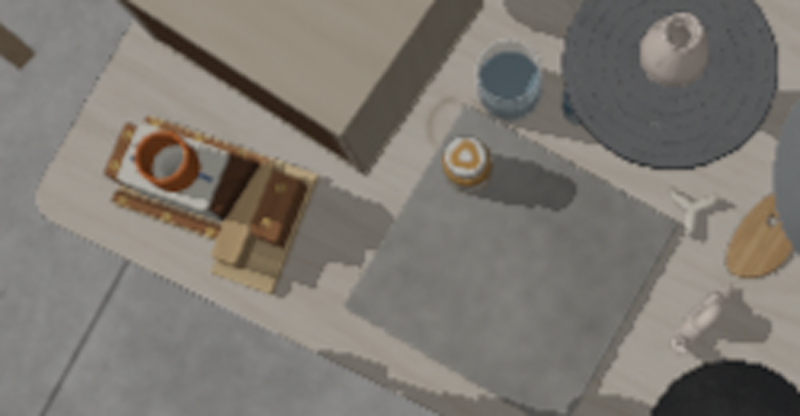

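```bash
python3 - <<'E'
from station import ctrl
print(ctrl.hand_in())
E
```

```text
the job is handed in; nothing more can be done
None
```

The mould is assembled, clamped and topped with the collar, and I handed the job in at about 52 s of the 131 s allowed. The hand-in gives no verdict, so the results below are my own checks.

**How it went**
- The knob half stands against the rubber stop.
- The cabinet left no room to hold the socket half by its 60 mm sides, so I lowered it held by its thickness, clear of the knobs. I then slid it shut with one finger low behind it.
- That push stalled once at about 26 N, because the other finger touched the outside of the wedge seat. I backed off, opened the gripper wider and closed the mould fully.
- I set the dark board down forward of its place and pushed it back with closed fingers. The wedge then went in from the front, thin end first.
- The collar went on only after the row was clamped.

**Last checks**
- **Mould:** closed, it measured about 92 mm across the two halves (nominal 92), both upright. A later view read about 90.4 mm, which I put down to reading the edges.
- **Clamping:** the wedge origin ended near x = -15 mm with about 11 N of driving force. The row had moved 3 to 4 mm into the rubber pad.
- **Collar:** it stands upright, with its top at 141 mm where 142 mm is expected. Camera fits put its centre 1 to 2 mm from the pour-hole centre, while the arm's own reading at release was within about 0.5 mm. I did not settle that difference, since camera calibration is only good to about 2 mm.
- **Bystanders:** the bottle, water jar and snail looked unmoved by eye in the last overhead picture.

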